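# Level the drying rail and slide the hangers in under its hood

## Task

The drying rail stands crooked: turn the levelling screw at its open end until the rail is level. Hang every saddle hanger astride the rail, handle to the front, and slide it along under the hood, so that in the end all of them sit down on the level rail and lie wholly under the hood. Leave the oil can, the tape roll and the jar where they stand.

Things in the scene. Friction and masses are not known exactly. Their poses are not given: they have to be found in the camera images.
- hood_mouth (a point): point on the rail's top face, on its centre line, at the hood's open mouth. y along the rail to its open end, z up, x to the back (handles belong on the -x side). Square aluminium rail 20 mm wide, top 125 mm over the table when level, from y = -180 (hood's end wall) to +80 mm (free end, open from above). Grey hood over y -180 to 0. A hung hanger's origin is at z = -70 mm, x = 0, axes parallel
- hood_roof (a point): front edge of the hood's roof at its mouth corner, on the underside of the roof, 24 mm above the rail's top face and 34 mm in front of the rail's centre line; axes as hood_mouth. The roof is 4 mm thick, runs back from here 98 mm to a back wall. A hung hanger's top passes 18 mm below it; its handle stands up in front of it, 24 mm clear, its top 52 mm above the roof
- rail_frame (a joint): lean of rail and hood together about a level axis across the hooded end, rad: 0 = level, negative = the open end is too low (starts at -0.05 to -0.03). Follows the levelling screw only: +0.01 rad for each rad of level_screw
- level_screw (a joint): angle of the levelling screw, rad; grows when turned clockwise seen from above, which raises the rail's open end. 0 = rail level, starts at -5 to -3, stop at +1. Stays where it is left; friction 0.12 N m
- screw_grip (a point): centre of the black T-grip on the levelling screw; turns with it. A bar 38 mm long (own x), 13 mm thick (y), 24 mm high, about 180 mm over the table, on an upright stem 62 mm behind the rail's centre line and 65 mm out from the hood's mouth. Pinch it from above across the 13 mm
- hanger_0: saddle hanger, upside-down V of aluminium plate, 40 mm long in y. Origin: under its middle, z up; stands on its feet. Feet 60 mm wide over all in x, mouth 42 mm, inside 27 mm at top. Flat top z 70-76 mm: its underside rests on the rail. On the -x side an arm at z 70-76 leads to the handle: upright bar, x -70 to -58 mm, 24 mm wide in y, z 70-150; pinch it from above across x, near z 130. 0.25 kg, mostly in its steel foot bars
- hanger_1: saddle hanger, upside-down V of aluminium plate, 40 mm long in y. Origin: under its middle, z up; stands on its feet. Feet 60 mm wide over all in x, mouth 42 mm, inside 27 mm at top. Flat top z 70-76 mm: its underside rests on the rail. On the -x side an arm at z 70-76 leads to the handle: upright bar, x -70 to -58 mm, 24 mm wide in y, z 70-150; pinch it from above across x, near z 130. 0.25 kg, mostly in its steel foot bars
- hanger_2: saddle hanger, upside-down V of aluminium plate, 40 mm long in y. Origin: under its middle, z up; stands on its feet. Feet 60 mm wide over all in x, mouth 42 mm, inside 27 mm at top. Flat top z 70-76 mm: its underside rests on the rail. On the -x side an arm at z 70-76 leads to the handle: upright bar, x -70 to -58 mm, 24 mm wide in y, z 70-150; pinch it from above across x, near z 130. 0.25 kg, mostly in its steel foot bars
- hanger_3: saddle hanger, upside-down V of aluminium plate, 40 mm long in y. Origin: under its middle, z up; stands on its feet. Feet 60 mm wide over all in x, mouth 42 mm, inside 27 mm at top. Flat top z 70-76 mm: its underside rests on the rail. On the -x side an arm at z 70-76 leads to the handle: upright bar, x -70 to -58 mm, 24 mm wide in y, z 70-150; pinch it from above across x, near z 130. 0.25 kg, mostly in its steel foot bars
- oil_can: bystander: green oil can with a spout, 110x66x137 mm, origin at the centre of its underside
- masking_tape: bystander: roll of masking tape lying flat, 96 mm across, 25 mm high, origin at the centre of its underside
- pin_jar: bystander: closed jar with a lid, 56 mm across, 74 mm high, origin at the centre of its underside

How it is judged (in metres and radians):
On the way:
1. the rail has been screwed level (value of joint rail_frame between -0.012 and 0.012 rad), for 0.3 s.
At the end, for the whole second after the job is handed in: The rail is level to within 0.012 rad (3 mm over its length). Every hanger that is present sits astride the rail, down on it (height within 10 mm, across within 12 mm, upright within 0.17 rad), at rest, with its middle at least 15 mm inside the mouth of the hood (all of step 1 and y of hanger_0 in the frame of hood_mouth between -0.185 and -0.015 m and x of hanger_0 in the frame of hood_mouth between -0.012 and 0.012 m and z of hanger_0 in the frame of hood_mouth between -0.08 and -0.06 m and angle between each of hanger_0, hanger_1, hanger_2, hanger_3's own z axis and vertical below 0.17 rad and linear speed of each of hanger_0, hanger_1, hanger_2, hanger_3 below 0.03 m/s and y of hanger_1 in the frame of hood_mouth between -0.185 and -0.015 m and x of hanger_1 in the frame of hood_mouth between -0.012 and 0.012 m and z of hanger_1 in the frame of hood_mouth between -0.08 and -0.06 m and y of hanger_2 in the frame of hood_mouth between -0.185 and -0.015 m and x of hanger_2 in the frame of hood_mouth between -0.012 and 0.012 m and z of hanger_2 in the frame of hood_mouth between -0.08 and -0.06 m and y of hanger_3 in the frame of hood_mouth between -0.185 and -0.015 m and x of hanger_3 in the frame of hood_mouth between -0.012 and 0.012 m and z of hanger_3 in the frame of hood_mouth between -0.08 and -0.06 m); the robot touches nothing.
It fails at once if the oil can is knocked or moved by more than 40 mm (distance of oil_can from where it was at the start of the episode above 0.04 m).
It fails at once if the tape roll is knocked or moved by more than 40 mm (distance of masking_tape from where it was at the start of the episode above 0.04 m).
It fails at once if the jar is knocked or moved by more than 40 mm (distance of pin_jar from where it was at the start of the episode above 0.04 m).
Of hanger_0, hanger_1, hanger_2, hanger_3 only 3 to 4 are there at a start; the rules pass over those that are not, and their reading is None.
At some moment in a run one of hanger_0, hanger_1, hanger_2, hanger_3 may be knocked a few centimetres aside while the robot is not near it.
It also fails if it takes over 192 s, if anything falls off the work surface, if the arm or the gripper's body presses on something with over 40 N, if the wrist force passes 120 N, or if a joint passes its speed limit or range.

## Robot

A 7-joint arm with a two-finger parallel gripper is mounted at the origin on the work surface; the furniture and walls round the work are solid. World frame = base frame: x ahead of the robot, y to its left, z up, the work surface at z = 0. Lengths are in m, angles in degrees, forces in N, time in s.
With the tool pointing down it reaches from about 0.425 to 0.875 m from the base axis. Payload 4.7 kg.
Tool frame: the origin (TCP) lies at the very end of the fingers, on their centre line; the grasp point (between the pads) lies 19 mm behind it; y points along the fingers, z is the direction in which the jaws open and shut, and the axes are right-handed (so a half turn about y gives the same grasp; the last joint's range is limited). The gripper opens to 87 mm and grips with 3 to 60 N. Pads are 19 mm wide; open, the fingers measure 117 mm over their backs; the gripper's body (75 mm by 190 mm) begins 51 mm behind the grasp point.
Start: joints at [-69.781, 18.392, -4.016, 83.108, 1.295, 78.541, -3.26], TCP at [0.216, 0.613, 0.223] pointing down, gripper open.
Joint ranges: [-163.93, 163.93], [-17.29, 119.83], [-79.2, 71.16], [3.27, 140.29], [-89.18, 269.18], [5.43, 117.66], [-154.24, 154.24]. Speed limits (degrees/s): [147.25, 147.25, 180, 180, 180, 180, 180].

## Interface

Orientations are given as [roll, pitch, yaw] about the fixed x, y, z axes, in that order (R = Rz(yaw) Ry(pitch) Rx(roll)).
In Python, from cell import env gives the robot as it stands.
- The arm moves only by the shell command python3 -m pendant 'ROWS' [FORCE]. ROWS is JSON, one flat list of numbers, 7 for each row, row after row: the shift along the world's x, y, z in units of 40 mm (1.0 is 40 mm), then the turn, a rotation vector about the world's x, y, z in units of 10 degrees (1.0 is 10 degrees), then the finger opening in mm, from 0 to 87. In form: [x, y, z, wx, wy, wz, jaw, x, y, z, wx, wy, wz, jaw, ...]. A call has 1 to 10 rows; each row shifts and turns the commanded pose from where the row before left it; what a row does not reach is not made up. A row lasts 1/8 s, in which the tool goes at most 62.5 mm and 10.7 degrees, less where a joint would pass 70% of its speed; a pose out of reach is approached as far as the arm can. A call is refused whole if a number of a shift passes 1 or a number of a turn 1, either way. A call with a gripper value outside its range is refused whole. The fingers move at their own pace and stop on an object; FORCE is the grip in N (left out, the last holds). Time passes only in rows, so rows that do not move let the fingers close. It gives the time, the measured TCP pose, the force and the opening at its end, in the units of the state.
- env.get_obs(): the state, without advancing time (a new reading comes with each control period).
- env.read_camera(name): name is "scene" or "side" or "wrist"; returns a dict with "image" (420x560x3 uint8, red, green, blue), "fx", "fy", "cx", "cy" (pixels), "k1" (the pictures are not rectified: a ray, as slopes to the right and down, at radius r is drawn at 1 + k1 r^2 times it, then the intrinsics apply), "cam_to_world" (4x4, takes a point from camera to world coordinates). Camera axes: x right, y up, looking along -z (the intrinsics and any distortion apply to the point x, -y, -z); pixel columns grow to the right and rows downward; lengths in m; the calibration is good to about 2 mm. A picture is of the moment at which its call begins. There is no depth.
- env.sign_off(): hands the job in, once; it reports no verdict.
The state is a dict: "time_s": time; "qpos": joint angles; "joint_velocities": joint speeds; "effort": joint torques, N m; "tool_pos": TCP position; "tool_rot": TCP orientation; "force": force on the tool from outside, world axes, zero at the start; "wrist_torque": the same for the moment, N m; "grip_width": finger opening in m.
Only numpy, scipy, OpenCV 4.12 (cv2) and the standard library are available. Lean on these libraries where they do the work, as an engineer would, in place of code of your own. Each camera call takes 0.05 s, during which the arm holds its last target.

## Working session

There is one attempt and no reset: what is moved stays moved. The work goes in short steps, Python scripts to look and compute and a shell command to move; the robot and the scene stay as the last step left them, time stands still between calls to the robot, and variables do not carry over. Pictures are saved under pics/ and viewed, and the job is handed in when it is done.

```bash
ls; mkdir -p pics; cat > h.py <<'E'
import numpy as np, cv2
from cell import env
def snap(n,fn):
    c=env.read_camera(n); cv2.imwrite('pics/'+fn,cv2.cvtColor(c['image'],cv2.COLOR_RGB2BGR)); return c
E
python3 - <<'E'
from h import *
np.set_printoptions(precision=4,suppress=True)
for n in ['scene','side','wrist']:
    c=snap(n,n+'0.png'); print(n,c['fx'],c['cx'],c['cy'],c['k1']);print(np.array(c['cam_to_world']))
o=env.get_obs(); print(o)
E
```

```text
pics
scene 431.4295101165669 280.8074988926974 213.7946810850904 -0.07981295332791212
[[ 0.1847  0.8701 -0.4569 -0.0348]
 [-0.9827  0.17   -0.0736 -0.0852]
 [ 0.0137  0.4626  0.8865  1.082 ]
 [ 0.      0.      0.      1.    ]]
side 540.4231176101789 277.8393247459148 203.08568038402723 0.0471775850985071
[[-0.0566  0.8018 -0.5948 -0.3128]
 [-0.9983 -0.0527  0.024   0.0354]
 [-0.0121  0.5952  0.8035  1.1233]
 [ 0.      0.      0.      1.    ]]
wrist 296.0034249434404 279.49252065737244 203.41128174447582 -0.01999110326164037
[[ 0.3324 -0.9017 -0.2765  0.1387]
 [ 0.9431  0.3174  0.099   0.6397]
 [-0.0015 -0.2937  0.9559  0.3827]
 [ 0.      0.      0.      1.    ]]
{'time_s': 0.15, 'qpos': array([-69.7809,  18.4292,  -4.0142,  83.1588,   1.2947,  78.5406,
        -3.2598]), 'joint_velocities': array([-0.0208, -0.0568,  0.0396, -0.1149,  0.0052,  0.0823,  0.0231]), 'effort': array([  0.0001, -49.1798,  -0.4045, -31.2878,  -0.064 ,   0.0404,
         0.0001]), 'tool_pos': array([0.2159, 0.6126, 0.2217]), 'tool_rot': array([-90.0834,  -0.0052, -19.4108]), 'force': array([-0.0008,  0.0089,  1.2294]), 'wrist_torque': array([-0.0375,  0.014 , -0.0422]), 'grip_width': 0.08706806713337555}
```

View pics/scene0.png

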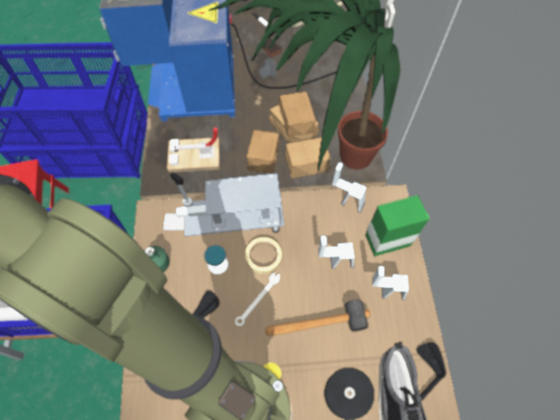

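View pics/side0.png

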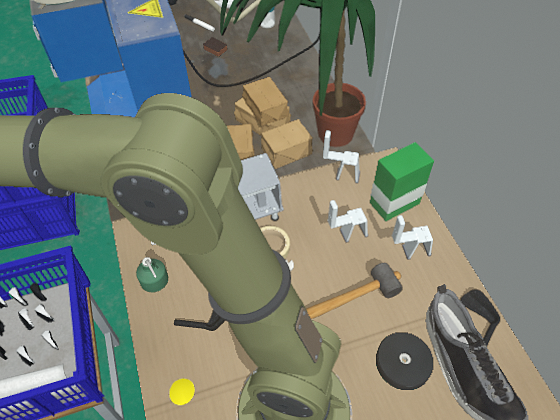

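View pics/wrist0.png

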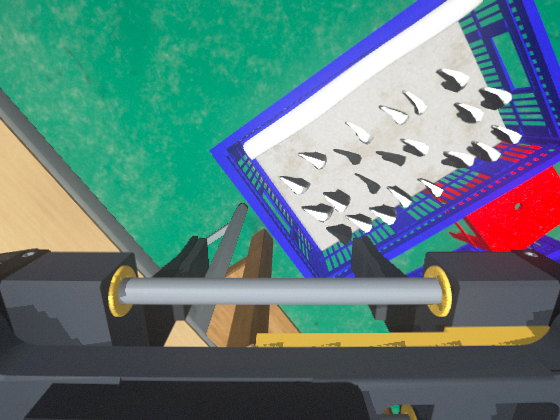

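```bash
python3 - <<'E'
import cv2
i=cv2.imread('pics/scene0.png')
cv2.imwrite('pics/s0a.png',cv2.resize(i[150:280,130:300],None,fx=4.6,fy=4.6,interpolation=cv2.INTER_CUBIC))
cv2.imwrite('pics/s0b.png',cv2.resize(i[150:310,300:440],None,fx=3.7,fy=3.7,interpolation=cv2.INTER_CUBIC))
E
```

```text
(no output)
```

View pics/s0a.png

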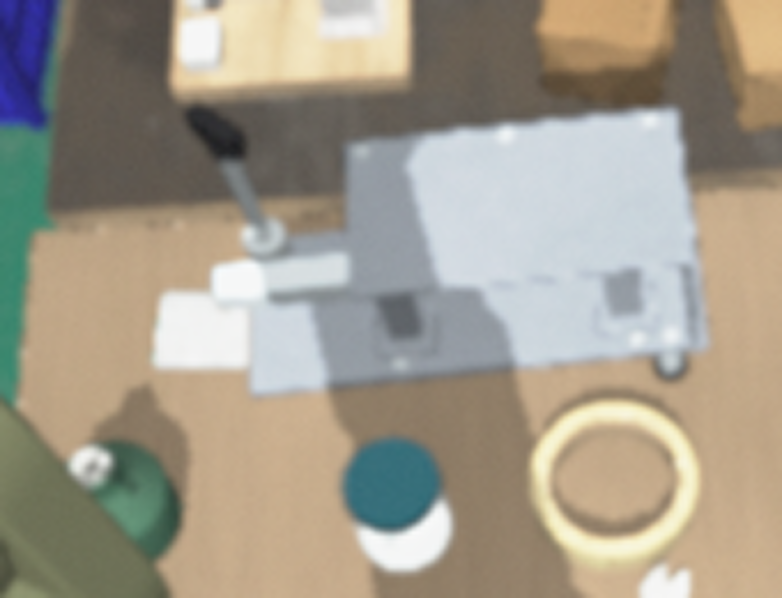

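View pics/s0b.png

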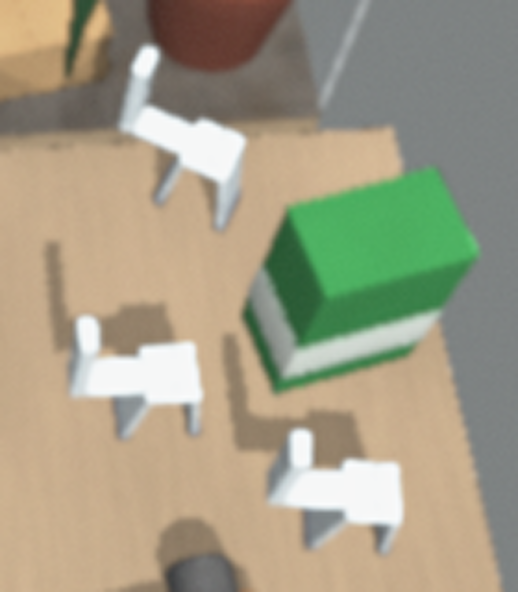

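```bash
cat >> h.py <<'E'
def ray(c,u,v):
    xd=(u-c['cx'])/c['fx']; yd=(v-c['cy'])/c['fy']; x,y=xd,yd
    for _ in range(20):
        s=1+c['k1']*(x*x+y*y); x,y=xd/s,yd/s
    T=np.array(c['cam_to_world']); d=T[:3,:3]@np.array([x,-y,-1]); return T[:3,3],d/np.linalg.norm(d)
def onz(c,u,v,z):
    o,d=ray(c,u,v); return o+d*(z-o[2])/d[2]
def proj(c,p):
    T=np.array(c['cam_to_world']); q=T[:3,:3].T@(np.array(p)-T[:3,3]); x,y=q[0]/-q[2],-q[1]/-q[2]
    s=1+c['k1']*(x*x+y*y); return np.array([c['cx']+c['fx']*x*s,c['cy']+c['fy']*y*s])
def tri(L):
    A=np.zeros((3,3));b=np.zeros(3)
    for o,d in L:
        P=np.eye(3)-np.outer(d,d);A+=P;b+=P@o
    p=np.linalg.solve(A,b); return p,[np.linalg.norm((np.eye(3)-np.outer(d,d))@(p-o)) for o,d in L]
E
python3 - <<'E'
from h import *
np.set_printoptions(precision=4,suppress=True)
c=env.read_camera('scene')
f=lambda u,v:(130+u/4.6,150+v/4.6)
g=lambda u,v:(300+u/3.7,150+v/3.7)
print('grip',onz(c,*f(215,130),.18))
print('railend',onz(c,*f(212,262),.11),onz(c,*f(212,305),.11))
print('hood roof FL,BL',onz(c,*f(348,145),.15),onz(c,*f(350,290),.15),onz(c,*f(690,262),.15),onz(c,*f(678,110),.15))
print('oil',onz(c,*f(125,510),.1),'jar',onz(c,*f(392,485),.074),'tape',onz(c,*f(615,480),.025))
for h,t in [((145,60),(205,150)),((87,330),(170,372)),((300,440),(372,490))]:
    print('hanger handle top',onz(c,*g(*h),.15),'flat',onz(c,*g(*t),.076))
E
```

```text
grip [0.4781 0.2601 0.18  ]
railend [0.4342 0.2628 0.11  ] [0.4082 0.2549 0.11  ]
hood roof FL,BL [0.4998 0.1963 0.15  ] [0.4127 0.1714 0.15  ] [ 0.4639 -0.0024  0.15  ] [0.5572 0.022  0.15  ]
oil [0.2865 0.2681 0.1   ] jar [0.3374 0.1383 0.074 ] tape [0.3829 0.0245 0.025 ]
hanger handle top [ 0.6118 -0.131   0.15  ] flat [ 0.5929 -0.1878  0.076 ]
hanger handle top [ 0.3983 -0.1198  0.15  ] flat [ 0.4123 -0.1829  0.076 ]
hanger handle top [ 0.3491 -0.2612  0.15  ] flat [ 0.3532 -0.3257  0.076 ]
```

```bash
python3 -m pendant '[0,0,1,0,0,0,60, 0,0,1,0,0,0,60, 0.6,-0.8,0.5,0,0,0,60, 0.6,-0.8,0.5,0,0,0,60, 0.6,-0.8,0,0,0,0,60, 0.6,-0.8,0,0,0,0,60, 0.6,-0.8,0,0,0,0,60, 0.6,-0.8,0,0,0,0,60, 0.6,-0.8,0,0,0,0,60, 0,0,0,0,0,0,60]'; python3 - <<'E'
from h import *
np.set_printoptions(precision=4,suppress=True)
for n in ['scene','side','wrist']: snap(n,n+'1.png')
o=env.get_obs(); print(o['qpos'],o['tool_pos'],o['tool_rot'],o['force'])
E
```

```text
time_s: 1.45
tool_pos: [0.3869, 0.3856, 0.3428]
tool_rot: [-90.0, -0.1, -19.8]
force: [-0.7, -0.0, 0.4]
grip_width: 0.0603
[-53.5209   3.8966   5.6073  86.6962  -0.4295  89.4297  22.7502] [0.3831 0.39   0.3425] [-89.9846   0.0467 -19.3277] [-0.348   0.7315 -0.9753]
```

View pics/scene1.png

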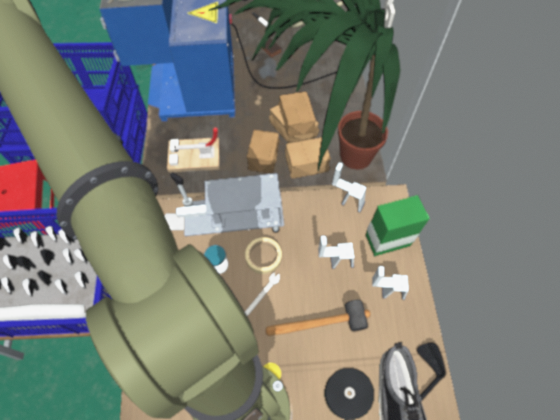

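View pics/side1.png

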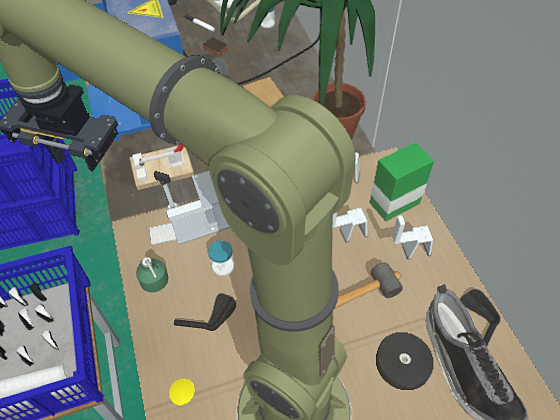

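View pics/wrist1.png

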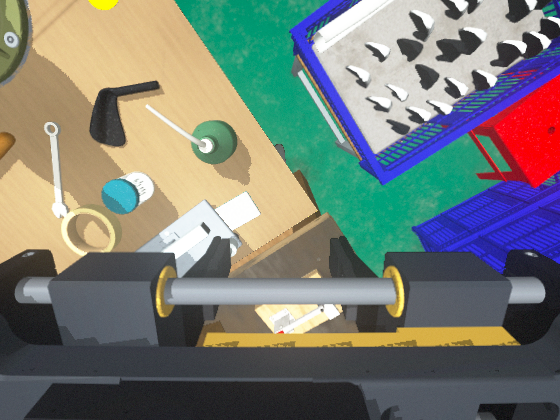

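```bash
python3 - <<'E'
import cv2,numpy as np
i=cv2.imread('pics/scene1.png');j=cv2.imread('pics/side1.png')
a=cv2.resize(i[165:245,155:295],None,fx=5.6,fy=5.6,interpolation=cv2.INTER_CUBIC)
cv2.imwrite('pics/s1a.png',a)
cv2.imwrite('pics/s1b.png',cv2.resize(j[160:260,135:265],None,fx=6,fy=6,interpolation=cv2.INTER_CUBIC))
E
```

```text
(no output)
```

View pics/s1a.png

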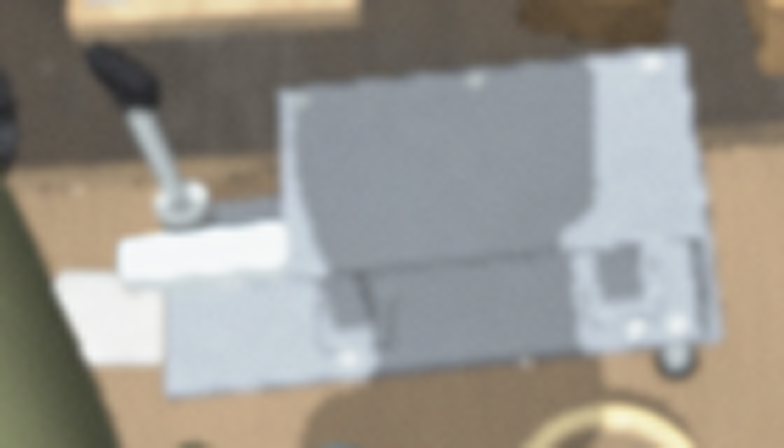

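View pics/s1b.png

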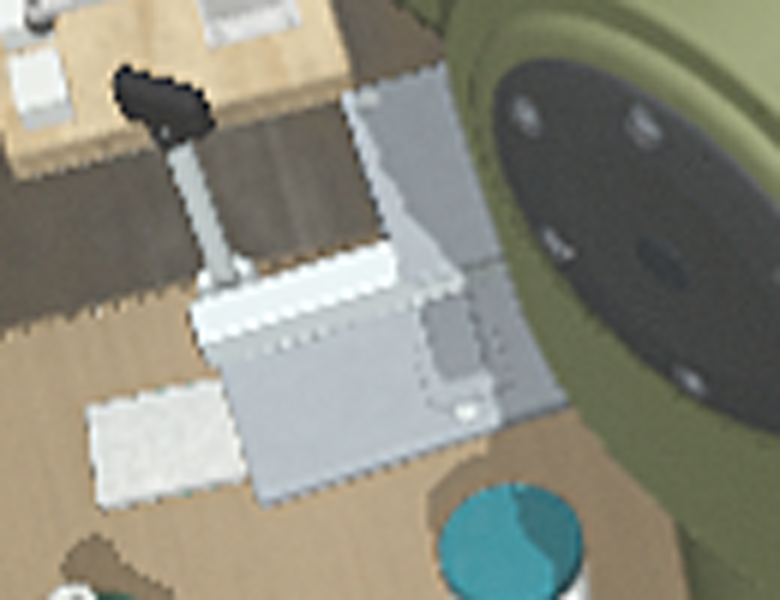

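```bash
python3 - <<'E'
from h import *
np.set_printoptions(precision=4,suppress=True)
a=env.read_camera('scene');b=env.read_camera('side')
f=lambda u,v:ray(a,155+u/5.6,165+v/5.6)
g=lambda u,v:ray(b,135+u/6,160+v/6)
for n,p,q in [('grip',(125,75),(165,103)),('railend back',(118,240),(193,303)),('railend front',(122,283),(205,350)),('roof back',(280,90),(343,95)),('roof front',(327,272),(465,275)),('roof front?',(290,277),(465,275)),('plateFL',(168,395),(265,503)),('screwnut',(182,203),(225,275))]:
    print(n,tri([f(*p),g(*q)]))
E
```

```text
grip (array([0.4879, 0.2656, 0.1639]), [np.float64(0.000995624432367402), np.float64(0.0009956244323673777)])
railend back (array([0.4297, 0.2607, 0.1141]), [np.float64(0.00013494010085255488), np.float64(0.00013494010085249186)])
railend front (array([0.4135, 0.2562, 0.1048]), [np.float64(0.0007264940702554973), np.float64(0.0007264940702555438)])
roof back (array([0.5066, 0.2019, 0.141 ]), [np.float64(0.0009239172341600391), np.float64(0.0009239172341600637)])
roof front (array([0.4195, 0.1552, 0.1382]), [np.float64(0.0014338823193130387), np.float64(0.0014338823193130916)])
roof front? (array([0.3885, 0.1535, 0.185 ]), [np.float64(0.006223055813305112), np.float64(0.006223055813305147)])
plateFL (array([0.3989, 0.2466, 0.0175]), [np.float64(0.0005158147173553222), np.float64(0.0005158147173552907)])
screwnut (array([0.4863, 0.2601, 0.053 ]), [np.float64(0.0025378041754300688), np.float64(0.0025378041754301234)])
```

```bash
python3 - <<'E'
from h import *
np.set_printoptions(precision=4,suppress=True)
a=env.read_camera('scene');b=env.read_camera('side')
f=lambda u,v:ray(a,155+u/5.6,165+v/5.6)
g=lambda u,v:ray(b,135+u/6,160+v/6)
for p,q in [((102,58),(128,85)),((148,92),(200,118))]:
    print(tri([f(*p),g(*q)]))
for u,v in [(280,90),(688,50)]: print(onz(a,155+u/5.6,165+v/5.6,.15))
# candidate bar orientation: projected 38mm bar
ce=np.array([.4875,.265,.17])
for t in range(0,180,15):
    d=.019*np.array([np.cos(np.radians(t)),np.sin(np.radians(t)),0])
    P=[(proj(a,ce+s*d)-[155,165])*5.6 for s in(-1,1)]; Q=[(proj(b,ce+s*d)-[135,160])*6 for s in (-1,1)]
    print(t,*P,*Q)
E
```

```text
(array([0.493 , 0.2781, 0.1682]), [np.float64(0.0023133527663868688), np.float64(0.0023133527663870145)])
(array([0.482 , 0.2529, 0.1617]), [np.float64(0.000290511966348349), np.float64(0.00029051196634845267)])
[0.5008 0.1983 0.15  ]
[0.5574 0.0208 0.15  ]
0 [109.1739 102.6658] [134.328   31.9379] [162.334  133.9826] [169.2696  56.8687]
15 [120.212  103.2396] [123.4645  31.3901] [175.5919 131.9802] [156.2421  58.7999]
30 [131.3625 101.3249] [112.4917  33.2511] [188.1584 127.4467] [143.8428  63.1875]
45 [141.8475  97.0578] [102.14    37.3992] [199.1604 120.7059] [132.9001  69.7467]
60 [150.9389  90.7412] [93.1016 43.5634] [207.8424 112.2356] [124.1535  78.0485]
75 [158.0121  82.8211] [85.9871 51.3386] [213.6195 102.6298] [118.2052  87.5439]
90 [162.5893  73.8517] [81.2851 60.2093] [216.1156  92.554 ] [115.4773  97.597 ]
105 [164.3715  64.454 ] [79.3283 69.581 ] [215.1837  82.6969] [116.1788 107.5253]
120 [163.2548  55.2709] [80.2673 78.8178] [210.9102  73.7228] [120.285  116.6453]
135 [159.333   46.9225] [84.0559 87.2852] [203.6027  66.2288] [127.5333 124.3209]
150 [152.8862  39.9657] [90.4496 94.3944] [193.7646  60.7074] [137.4359 130.0108]
165 [144.3589  34.8596] [99.0182 99.6454] [182.06    57.5186] [149.3117 133.3101]
```

```bash
python3 -m pendant '[0.325,-0.39,-0.15,0,0,0.9,60, 0.325,-0.39,-0.15,0,0,0.9,60, 0.325,-0.39,-0.15,0,0,0.9,60, 0.325,-0.39,-0.15,0,0,0.9,60, 0.325,-0.39,-0.15,0,0,0.9,60, 0.325,-0.39,-0.15,0,0,0.9,60, 0.325,-0.39,-0.15,0,0,0.9,60, 0.325,-0.39,-0.15,0,0,0.9,60, 0,0,0,0,0,0.9,60, 0,0,0,0,0,0,60]'; python3 - <<'E'
from h import *
np.set_printoptions(precision=4,suppress=True)
for n in ['scene','side','wrist']: snap(n,n+'2.png')
o=env.get_obs(); print(o['qpos'],o['tool_pos'],o['tool_rot'],o['force'])
E
```

```text
time_s: 3.05
tool_pos: [0.4878, 0.2648, 0.2944]
tool_rot: [-90.0, 0.0, 61.5]
force: [-0.6, -0.3, 0.1]
grip_width: 0.06
[-41.3693   5.1652  10.926   90.7749  -0.9938  84.1495 121.1418] [0.4878 0.265  0.2946] [-89.9929  -0.0094  61.5272] [-0.2033  0.7908 -0.3459]
```

View pics/wrist2.png

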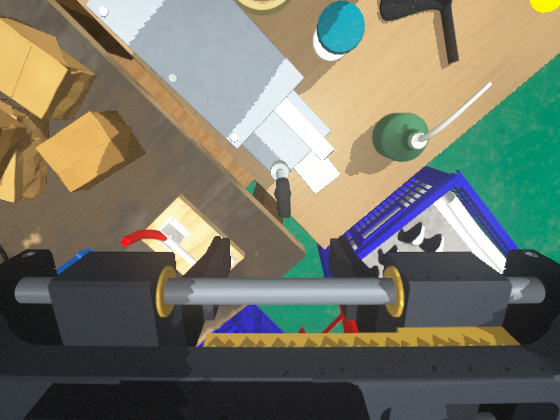

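View pics/side2.png

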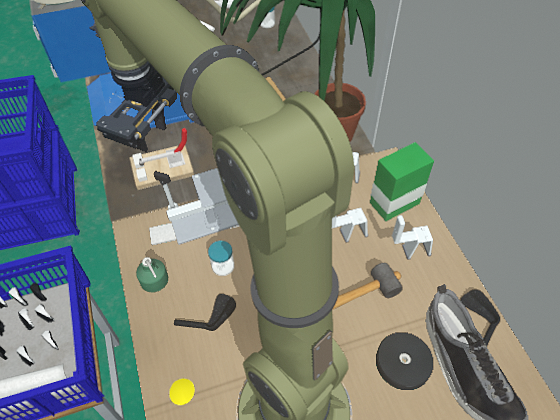

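```bash
python3 - <<'E'
from h import *
np.set_printoptions(precision=4,suppress=True)
w=env.read_camera('wrist');a=env.read_camera('scene');b=env.read_camera('side')
i=w['image'];c=i[150:235,230:340]
cv2.imwrite('pics/w2z.png',cv2.cvtColor(cv2.resize(c,None,fx=6,fy=6,interpolation=cv2.INTER_CUBIC),cv2.COLOR_RGB2BGR))
m=(i[150:235,230:340].max(2)<50).astype(np.uint8)
n,l,s,ce=cv2.connectedComponentsWithStats(m)
for k in range(1,n):
    if s[k,4]>60: print(s[k],ce[k]+[230,150])
p,e=tri([ray(w,283,197),ray(a,155+125/5.6,165+75/5.6),ray(b,135+165/6,160+103/6)]);print(p,e)
print(onz(w,283,197,.18))
E
```

```text
[0.4843 0.2651 0.1688] [np.float64(0.0020191618335876874), np.float64(0.0021979837706553587), np.float64(0.00026798945309952323)]
[0.4825 0.2643 0.18  ]
```

View pics/w2z.png

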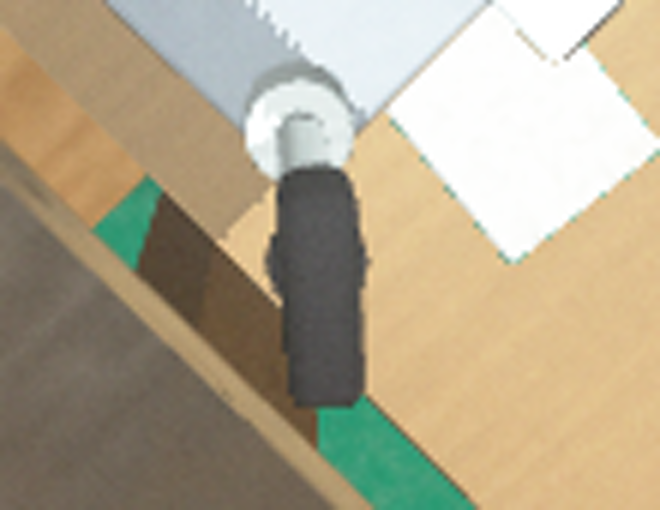

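```bash
python3 -m pendant '[-0.1,0,-0.8,0,0,0,60, 0,0,-0.8,0,0,0,45, 0,0,-0.8,0,0,0,45, 0,0,-0.6,0,0,0,45, 0,0,-0.4,0,0,0,45, 0,0,0,0,0,0,0, 0,0,0,0,0,0,0, 0,0,0,0,0,0,0, 0,0,0,0,0,0,0]' 30; python3 - <<'E'
from h import *
np.set_printoptions(precision=4,suppress=True)
for n in ['wrist']: snap(n,n+'3.png')
o=env.get_obs(); print(o['qpos'],o['tool_pos'],o['tool_rot'],o['force'],o['wrist_torque'])
E
```

```text
time_s: 4.47
tool_pos: [0.484, 0.2648, 0.1594]
tool_rot: [-90.0, -0.1, 61.6]
force: [-2.6, 0.2, 6.8]
grip_width: 0.0133
[-41.096    8.673   10.6276 102.5051  -1.7463  68.932  121.6739] [0.484  0.2648 0.1595] [-89.9927  -0.0574  61.6345] [-2.7259  0.6426  3.1387] [-0.0143  0.3556  0.1536]
```

View pics/wrist3.png

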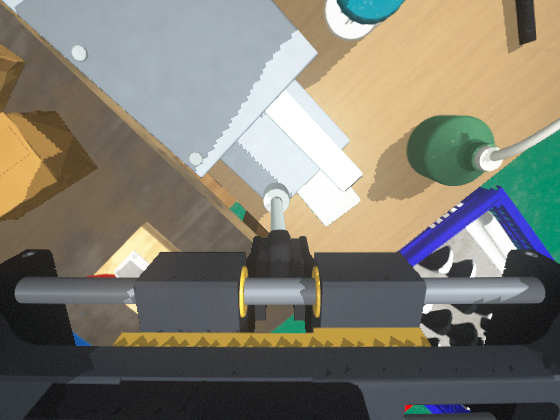

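```bash
python3 -m pendant '[0,0,0,0,0,-1,0, 0,0,0,0,0,-1,0, 0,0,0,0,0,-1,0, 0,0,0,0,0,-1,0, 0,0,0,0,0,0,0]'; python3 - <<'E'
from h import *
np.set_printoptions(precision=4,suppress=True)
for n in ['wrist']: snap(n,n+'4.png')
o=env.get_obs(); print(o['qpos'],o['tool_pos'],o['tool_rot'],o['force'],o['wrist_torque'])
E
```

```text
time_s: 5.15
tool_pos: [0.4832, 0.2651, 0.1611]
tool_rot: [-89.9, 0.0, 21.6]
force: [-7.6, -0.8, 12.0]
grip_width: 0.0132
[-43.8195   8.5779  13.5765 102.5264  -2.2422  69.1392  82.0458] [0.4832 0.2651 0.1611] [-89.9113   0.0063  21.6366] [-7.2695 -1.7452 12.3647] [-0.5427  1.3529 -0.0535]
```

View pics/wrist4.png

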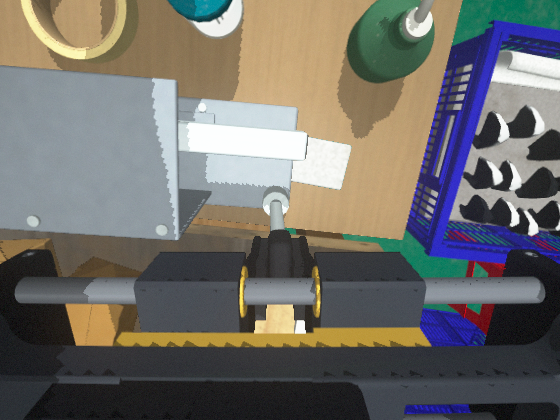

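```bash
python3 -m pendant '[-0.03,0,0.05,0,0,0,0, 0,0,0.011,0,0,-1,0, 0,0,0.011,0,0,-1,0, 0,0,0.011,0,0,-1,0, 0,0,0.011,0,0,-1,0, 0,0,0.011,0,0,-1,0, 0,0,0.011,0,0,-1,0, 0,0,0.011,0,0,-1,0, 0,0,0,0,0,0,0]'; python3 - <<'E'
from h import *
np.set_printoptions(precision=4,suppress=True)
o=env.get_obs(); print(o['qpos'],o['tool_pos'],o['tool_rot'],o['force'],o['wrist_torque'])
E
```

```text
time_s: 6.32
tool_pos: [0.4843, 0.266, 0.1642]
tool_rot: [-89.7, -0.0, -48.5]
force: [3.5, 3.6, -1.0]
grip_width: 0.0132
[-48.5593   8.4525  18.708  102.5277  -2.9163  69.2059  12.5277] [0.4843 0.266  0.1642] [-89.722   -0.0322 -48.4546] [ 3.5337  3.6147 -1.0171] [ 0.5585 -0.635  -0.0678]
```

Turned 110° so far. Another 80°, then look.

```bash
python3 -m pendant '[0.02,0.02,0,0,0,-1,0, 0,0,0.011,0,0,-1,0, 0,0,0.011,0,0,-1,0, 0,0,0.011,0,0,-1,0, 0,0,0.011,0,0,-1,0, 0,0,0.011,0,0,-1,0, 0,0,0.011,0,0,-1,0, 0,0,0.011,0,0,-1,0, 0,0,0,0,0,0,0]'; python3 - <<'E'
from h import *
np.set_printoptions(precision=4,suppress=True)
for n in ['scene','side','wrist']: snap(n,n+'5.png')
o=env.get_obs(); print(o['qpos'],o['tool_pos'],o['tool_rot'],o['force'],o['wrist_torque'])
i=cv2.imread('pics/scene5.png');j=cv2.imread('pics/side5.png')
cv2.imwrite('pics/s5a.png',cv2.resize(i[165:245,155:295],None,fx=5.6,fy=5.6,interpolation=cv2.INTER_CUBIC))
cv2.imwrite('pics/s5b.png',cv2.resize(j[160:260,135:265],None,fx=6,fy=6,interpolation=cv2.INTER_CUBIC))
E
```

```text
time_s: 7.45
tool_pos: [0.4885, 0.2637, 0.1678]
tool_rot: [-89.6, 0.3, -128.6]
force: [9.0, -1.3, -2.5]
grip_width: 0.0124
[-53.9947   8.6279  24.9959 102.3046  -3.6115  69.4259 -66.567 ] [0.4885 0.2637 0.1677] [ -89.5856    0.3449 -128.5595] [ 8.9528 -0.979  -2.3755] [-0.2626 -2.0997 -0.038 ]
```

View pics/s5a.png

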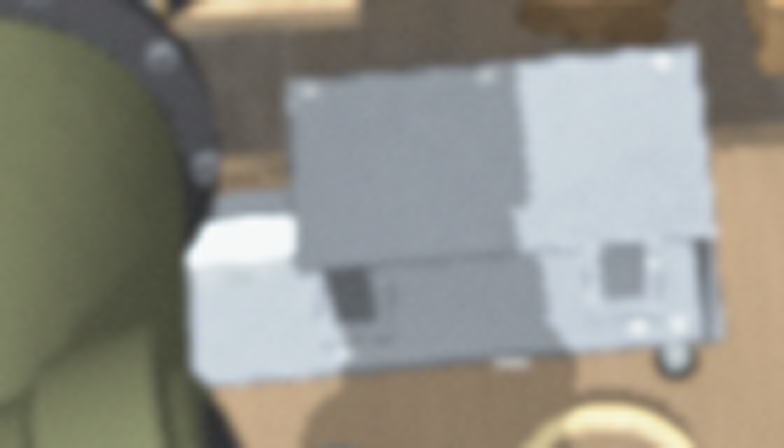

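View pics/s5b.png

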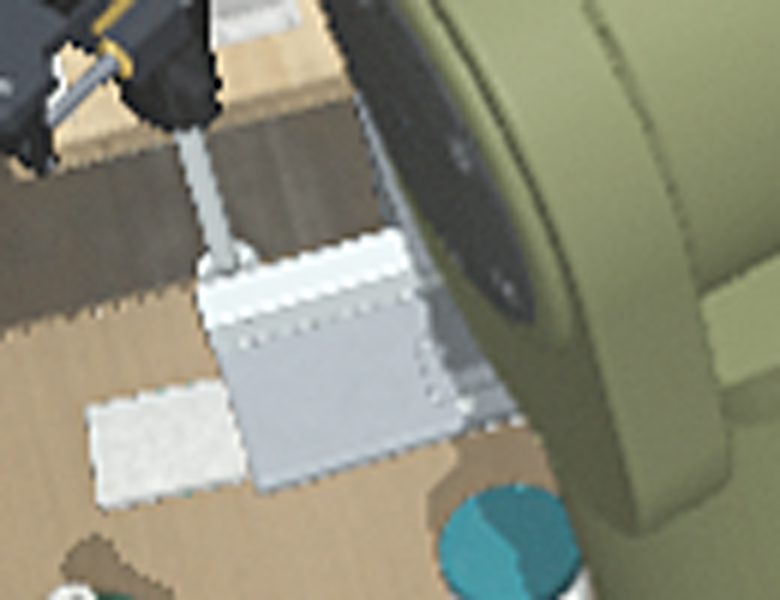

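View pics/wrist5.png

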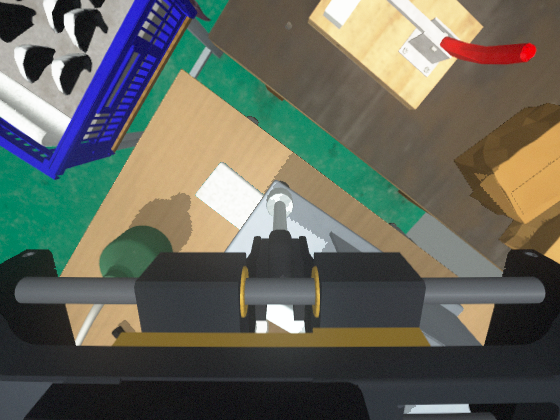

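```bash
python3 -m pendant '[0.04,0,0.011,0,0,-1,0, 0,0,0.011,0,0,-1,0, 0,0,0.011,0,0,-1,0, 0,0,0.011,0,0,-1,0, 0,0,0.011,0,0,-1,0, 0,0,0.011,0,0,-1,0, 0,0,0.011,0,0,-0.5,0, 0,0,0,0,0,0,0]'; python3 - <<'E'
from h import *
np.set_printoptions(precision=4,suppress=True)
for n in ['scene','side','wrist']: snap(n,n+'6.png')
o=env.get_obs(); print(o['qpos'],o['tool_pos'],o['tool_rot'],o['force'],o['wrist_torque'])
E
```

```text
time_s: 8.6
tool_pos: [0.4899, 0.2592, 0.1706]
tool_rot: [-89.8, 0.5, 166.2]
force: [7.4, -9.8, 0.5]
grip_width: 0.0127
[ -58.6024    8.8848   30.5358  102.1364   -4.2798   70.0544 -130.658 ] [0.4899 0.2592 0.1705] [-89.7739   0.4627 166.2632] [ 7.0274 -8.9827  1.6355] [-1.8861 -1.4739 -0.1327]
```

View pics/wrist6.png

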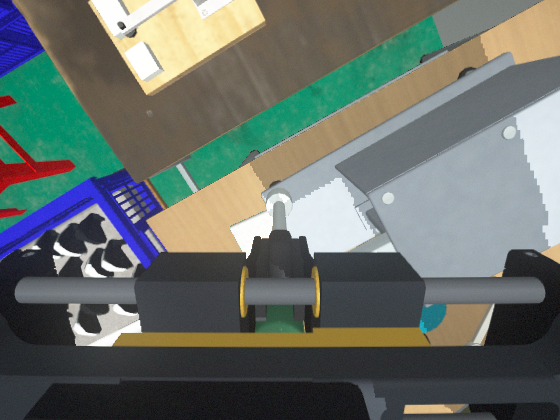

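```bash
python3 -m pendant '[0,0,0,0,0,0,45, 0,0,0,0,0,0,45, 0,0,0,0,0,0,45, 0,0,0.6,0,0,0,45, 0,0,1,0,0,0,45, 0,0,1,0,0,0,45, 0,0,1,0,0,0,45, 0,-0.5,0.2,0,0,0.3,45]' && python3 -m pendant '[-0.2,-0.95,0,0,0,0.25,45, -0.2,-0.95,0,0,0,0.25,45, -0.2,-0.95,0,0,0,0.25,45, -0.2,-0.95,0,0,0,0.25,45, -0.2,-0.95,0,0,0,0.25,45, -0.2,-0.95,0,0,0,0.25,45, -0.2,-0.95,0,0,0,0.25,45, -0.2,-0.95,0,0,0,0.25,45, -0.2,-0.95,0,0,0,0.3,45, 0,0,0,0,0,0,45]'; python3 - <<'E'
from h import *
np.set_printoptions(precision=4,suppress=True)
for n in ['scene','side','wrist']: snap(n,n+'7.png')
o=env.get_obs(); print(o['qpos'],o['tool_pos'],o['tool_rot'],o['force'],o['wrist_torque'])
i=cv2.imread('pics/scene7.png');j=cv2.imread('pics/side7.png')
cv2.imwrite('pics/s7a.png',cv2.resize(i[165:245,155:295],None,fx=5.6,fy=5.6,interpolation=cv2.INTER_CUBIC))
cv2.imwrite('pics/s7b.png',cv2.resize(j[150:250,135:265],None,fx=6,fy=6,interpolation=cv2.INTER_CUBIC))
E
```

```text
time_s: 9.75
tool_pos: [0.4856, 0.2476, 0.3247]
tool_rot: [-90.2, 0.2, 169.9]
force: [0.6, -0.3, -0.5]
grip_width: 0.045
time_s: 11.0
tool_pos: [0.4126, -0.1, 0.3222]
tool_rot: [-90.0, 0.1, -167.8]
force: [0.9, -0.3, 1.0]
grip_width: 0.0451
[-35.4087 -16.5823  36.1278 104.1535   9.6607  89.3729 -77.8902] [ 0.4134 -0.0959  0.3218] [ -90.0249    0.0117 -167.3524] [ 0.3469  0.6675 -0.2727] [-0.0348  0.1313  0.0083]
```

View pics/scene7.png

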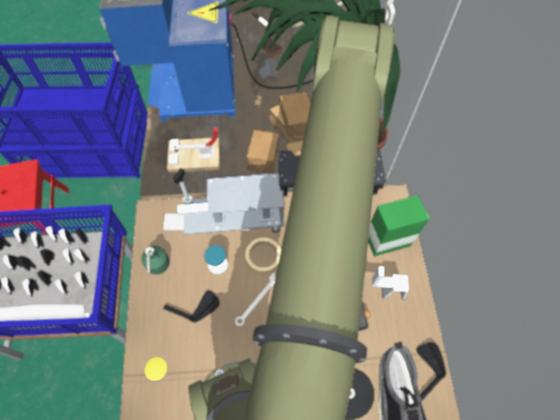

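View pics/side7.png

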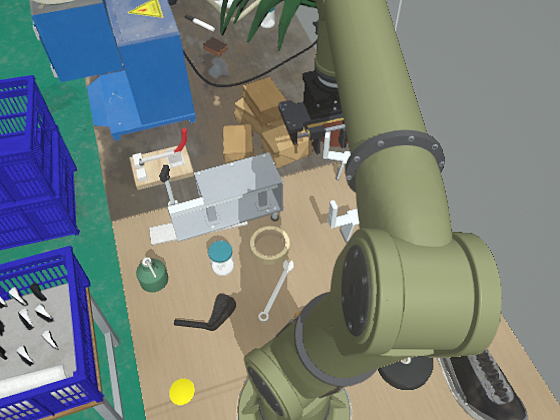

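View pics/wrist7.png

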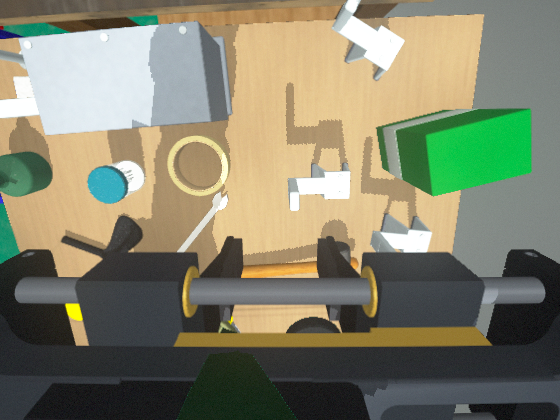

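View pics/s7a.png

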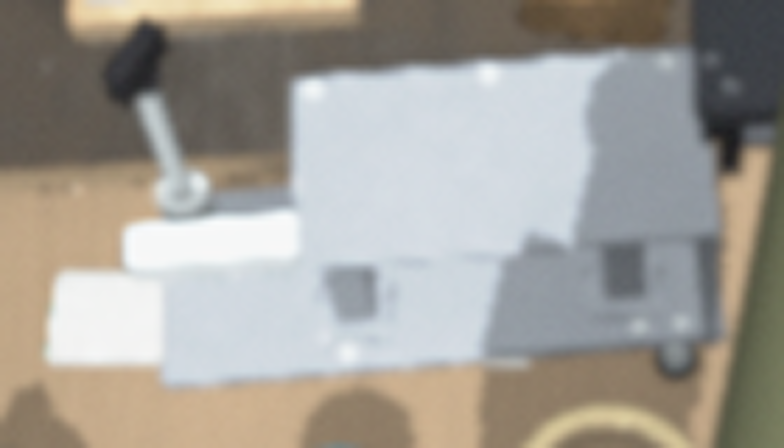

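View pics/s7b.png

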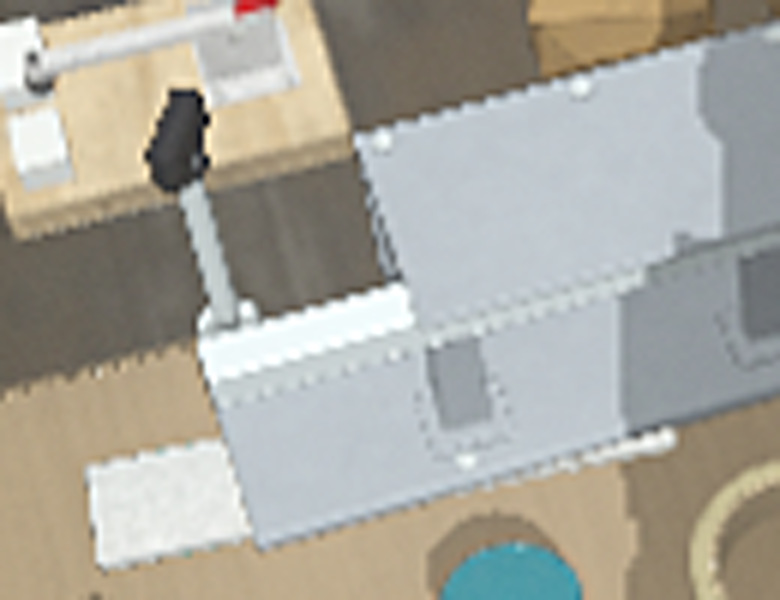

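```bash
python3 - <<'E'
import cv2
j=cv2.imread('pics/side7.png')
cv2.imwrite('pics/s7c.png',cv2.resize(j[140:235,185:295],None,fx=6,fy=6,interpolation=cv2.INTER_CUBIC))
E
```

View pics/s7c.png

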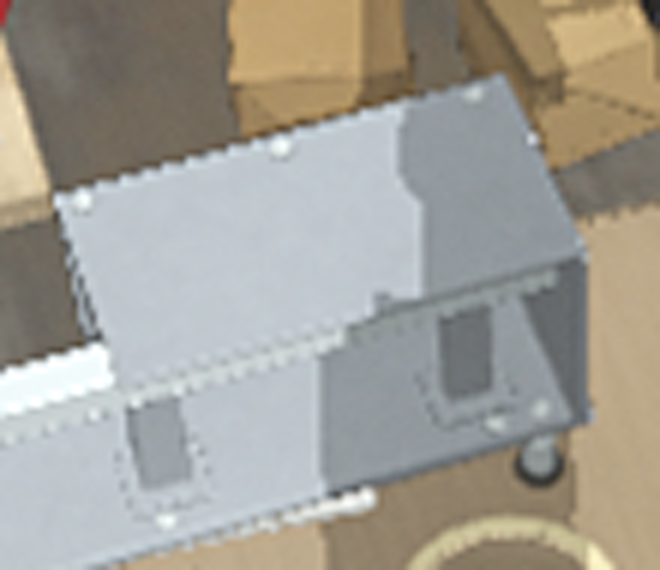

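```bash
python3 - <<'E'
from h import *
np.set_printoptions(precision=4,suppress=True)
a=env.read_camera('scene');b=env.read_camera('side')
f=lambda p:ray(a,155+p[0]/5.6,165+p[1]/5.6)
g=lambda p:ray(b,185+p[0]/6,140+p[1]/6)
g2=lambda p:ray(b,135+p[0]/6,150+p[1]/6)
R={}
for n,p,q,gg in [('MB',(292,77),(57,196),g),('MF',(302,263),(115,385),g),('FB',(695,45),(503,74),g),('FF',(717,237),(584,247),g),('EB',(124,226),(200,345),g2),('EF',(126,268),(212,380),g2),('screw',(137,62),(178,140),g2)]:
    r=tri([f(p),gg(q)]);R[n]=r[0];print(n,r[0],r[1][0])
d=R['MB']-R['FB'];print(np.degrees(np.arctan2(-d[0],d[1])),d[2]/np.hypot(*d[:2]),np.hypot(*d[:2]))
d=R['MF']-R['FF'];print(np.degrees(np.arctan2(-d[0],d[1])),d[2]/np.hypot(*d[:2]),np.hypot(*d[:2]))
E
```

```text
MB [0.5098 0.1958 0.1486] 0.0006077771708820821
MF [0.4258 0.1716 0.1343] 0.0021564843126341466
FB [0.562  0.0189 0.1485] 0.0005697859154768975
FF [ 0.4592 -0.0089  0.1617] 0.002166408714509988
EB [0.4341 0.2577 0.12  ] 0.0002903502655126594
EF [0.4113 0.2494 0.1269] 0.001090680779541696
screw [0.4895 0.2586 0.1748] 0.0013445280352488102
16.441965104387105 0.00031244284880522686 0.1844457704261631
10.486731069538852 -0.14936198822799587 0.1835601139876509
```

```bash
cat >> h.py <<'E'
def edge(c,p,q,w=4,n=60,chan=None):
    im=cv2.cvtColor(c['image'],cv2.COLOR_RGB2GRAY).astype(np.float32)
    p=np.array(p,float);q=np.array(q,float);t=(q-p)/np.linalg.norm(q-p);nn=np.array([-t[1],t[0]])
    s=np.linspace(-w,w,16*w+1);P=[]
    for k in np.linspace(.06,.94,n):
        X=p+k*(q-p)+s[:,None]*nn
        v=cv2.remap(im,X[:,0].astype(np.float32)[None],X[:,1].astype(np.float32)[None],cv2.INTER_LINEAR)[0]
        g=np.abs(np.gradient(cv2.GaussianBlur(v[None],(9,1),2)[0])); g[g<.6*g.max()]=0
        P.append(p+k*(q-p)+nn*(g*s).sum()/g.sum())
    P=np.array(P);R=np.array([ray(c,*x)[1] for x in P]);o=ray(c,*P[0])[0]
    keep=np.ones(len(R),bool)
    for _ in range(4):
        N=np.linalg.svd(R[keep])[2][2];e=np.abs(R@N);keep=e<max(2.2*np.median(e),1e-5)
    return o,N,np.median(e)
def linedir(E1,E2):
    d=np.cross(E1[1],E2[1]);d/=np.linalg.norm(d);
    if d[1]<0:d=-d
    return np.degrees(np.arctan2(-d[0],d[1])),d[2]/np.hypot(*d[:2])
E
python3 - <<'E'
from h import *
a=env.read_camera('scene');b=env.read_camera('side')
S=lambda u,v:(155+u/5.6,165+v/5.6)
G=lambda u,v:(185+u/6,140+v/6)
e1=edge(a,S(292,77),S(695,45));e2=edge(b,G(57,196),G(503,74));print('roof back',linedir(e1,e2),e1[2],e2[2])
# table back edge near
G2=lambda u,v:(135+u/6,150+v/6)
e1=edge(a,S(126,222),S(290,208),3);e2=edge(b,G2(200,342),G2(405,285),3);print('rail back edge',linedir(e1,e2),e1[2],e2[2])
E
```

```text
roof back (np.float64(17.514882268898205), np.float64(0.02741907148177254)) 0.00044270305162274104 0.0003154022743006227
rail back edge (np.float64(16.829862088951945), np.float64(0.010704991396510155)) 0.00039374127076766314 0.000325417297180127
```

```bash
python3 -m pendant '[0.6,0.74,0,0,0,0,0, 0.6,0.74,0,0,0,0,0, 0.6,0.74,0,0,0,0,0, 0.6,0.74,0,0,0,0,0, 0,0,-0.9,0,0,0,0, 0,0,-0.9,0,0,0,0, 0,0,-0.9,0,0,0,0, 0,0,-0.9,0,0,0,0, 0,0,-0.3,0,0,0,0, 0,0,0,0,0,0,0]'; python3 -c "
from h import *
o=env.get_obs();print(o['tool_pos'],o['force'],o['qpos'])"
```

```text
time_s: 12.6
tool_pos: [0.5091, 0.0219, 0.1657]
tool_rot: [-90.0, -0.1, -167.4]
force: [1.1, -0.3, 0.5]
grip_width: 0.0004
[0.50912128 0.02190613 0.16568555] [ 1.07185213 -0.30050918  0.47591192] [-39.30529698   3.18786815  35.22117912 108.24624351  -1.9301553
  69.21524801 -80.80250031]
```

```bash
python3 -m pendant '[0,0,-0.15,0,0,0,0, 0,0,-0.12,0,0,0,0, 0,0,-0.06,0,0,0,0, 0,0,0,0,0,0,0]'; python3 -c "
from h import *
o=env.get_obs();print(o['tool_pos'],o['force'])"
```

```text
time_s: 13.1
tool_pos: [0.5095, 0.0215, 0.1535]
tool_rot: [-90.0, 0.0, -167.4]
force: [-2.6, 0.4, 4.2]
grip_width: 0.0008
[0.50952164 0.02152154 0.15349245] [-2.61719861  0.39039672  4.19387469]
```

```bash
python3 -m pendant '[0,0,-0.04,0,0,0,0, 0,0,0,0,0,0,0]'; python3 -c "
from h import *
o=env.get_obs();print(o['tool_pos'],o['force'])"
python3 -m pendant '[0,0,0.5,0,0,0,0, -0.55,0.9,0,0,0,0,0, -0.55,0.95,0,0,0,0,0, 0,0.9,0,0,0,0,0, 0,0.9,0,0,0,0,0, 0,0,0,0,0,0,0, 0,0,-0.3,0,0,0,0, 0,0,-0.14,0,0,0,0, 0,0,0,0,0,0,0]'; python3 -c "
from h import *
o=env.get_obs();print(o['tool_pos'],o['force'])"
```

```text
time_s: 13.35
tool_pos: [0.5096, 0.0215, 0.1534]
tool_rot: [-90.1, 0.0, -167.4]
force: [-6.4, -0.4, 15.1]
grip_width: 0.0003
[0.50955372 0.02153335 0.15342724] [-6.41597441 -0.37977346 15.11777968]
time_s: 14.48
tool_pos: [0.465, 0.1659, 0.1543]
tool_rot: [-90.0, -0.1, -167.6]
force: [-4.6, -1.6, 9.9]
grip_width: 0.0006
[0.46504754 0.16592536 0.15425101] [-4.63017709 -1.59347764  9.87204643]
```

```bash
python3 -m pendant '[0,0,1,0,0,0,30, 0,0,1,0,0,0,30, 0,0,1,0,0,0,30, 0,0,0,0,0,0,30]'; python3 - <<'E'
from h import *
for n in ['scene','side','wrist']: snap(n,n+'8.png')
i=cv2.imread('pics/scene8.png');j=cv2.imread('pics/side8.png')
cv2.imwrite('pics/s8a.png',cv2.resize(i[160:310,310:430],None,fx=4,fy=4,interpolation=cv2.INTER_CUBIC))
cv2.imwrite('pics/s8b.png',cv2.resize(j[120:270,305:445],None,fx=4,fy=4,interpolation=cv2.INTER_CUBIC))
E
```

```text
time_s: 14.98
tool_pos: [0.4671, 0.1668, 0.2762]
tool_rot: [-90.1, 0.3, -167.5]
force: [0.6, -0.9, 0.7]
grip_width: 0.0277
```

View pics/s8a.png

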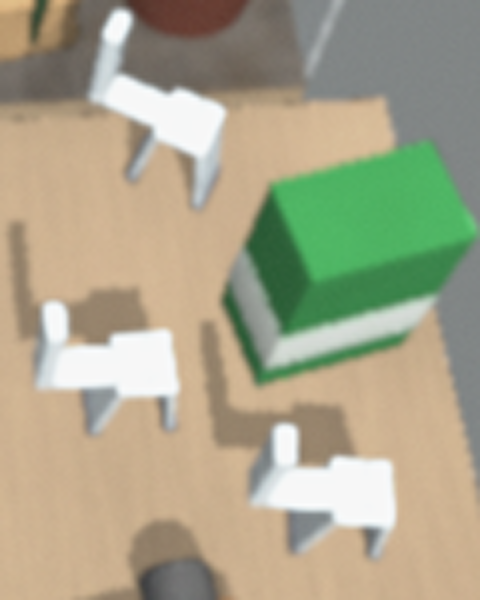

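View pics/s8b.png

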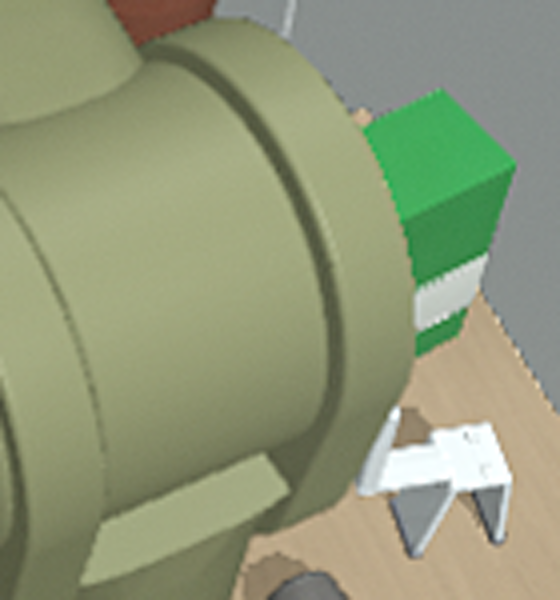

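```bash
python3 - <<'E'
from h import *
np.set_printoptions(precision=4,suppress=True)
a=env.read_camera('scene')
for n,h,t in [('far',(120,20),(190,122)),('mid',(53,312),(143,362)),('near',(285,434),(361,491))]:
    H=onz(a,310+h[0]/4,160+h[1]/4,.15);S=onz(a,310+t[0]/4,160+t[1]/4,.076);d=S-H
    print(n,H,S,np.hypot(*d[:2]),np.degrees(np.arctan2(d[1],d[0])))
E
```

```text
far [ 0.616  -0.1326  0.15  ] [ 0.5941 -0.1934  0.076 ] 0.06462114791696576 -109.7672859487434
mid [ 0.4013 -0.1187  0.15  ] [ 0.4123 -0.1824  0.076 ] 0.0645971333367597 -80.12774139418103
near [ 0.3502 -0.2615  0.15  ] [ 0.3523 -0.325   0.076 ] 0.0635736690208096 -88.14787198532325
```

```bash
python3 -m pendant '[-0.2,-0.89,0.2,0,0,0,45, -0.2,-0.89,0.2,0,0,0,45, -0.2,-0.89,0,0,0,-0.1,45, -0.2,-0.89,0,0,0,-0.1,45, -0.2,-0.89,0,0,0,-0.1,45, -0.2,-0.89,0,0,0,0,45, -0.2,-0.89,0,0,0,0,45, -0.25,-0.9,-0.3,0,0,0,45, 0,0,-0.8,0,0,0,45, 0,0,0,0,0,0,45]'; python3 - <<'E'
from h import *
np.set_printoptions(precision=4,suppress=True)
w=snap('wrist','wrist9.png')
o=env.get_obs(); print(o['qpos'],o['tool_pos'],o['tool_rot'],o['force'])
print(proj(w,[.4013,-.1187,.15]))
E
```

```text
time_s: 16.42
tool_pos: [0.397, -0.1182, 0.2431]
tool_rot: [-90.1, -0.3, -170.5]
force: [0.1, -0.2, -0.3]
grip_width: 0.0448
[-27.9558 -15.7338  34.2873 112.7317   8.9202  80.6333 -76.601 ] [ 0.3982 -0.1179  0.2447] [ -90.0249   -0.1459 -170.4352] [-0.061   0.3554  0.6506]
[281.1592 200.4498]
```

View pics/wrist9.png

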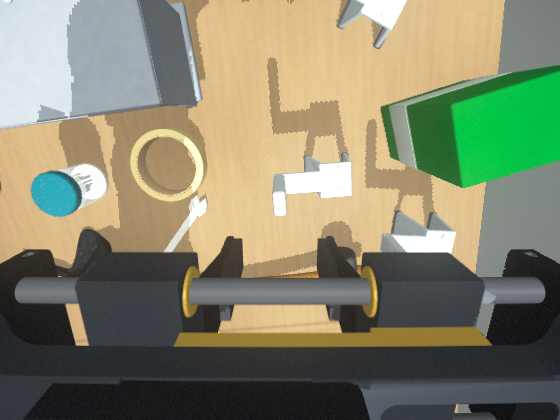

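```bash
python3 - <<'E'
import cv2
j=cv2.imread('pics/wrist9.png')
cv2.imwrite('pics/w9z.png',cv2.resize(j[140:230,260:370],None,fx=6,fy=6,interpolation=cv2.INTER_CUBIC))
E
```

```text
(no output)
```

View pics/w9z.png

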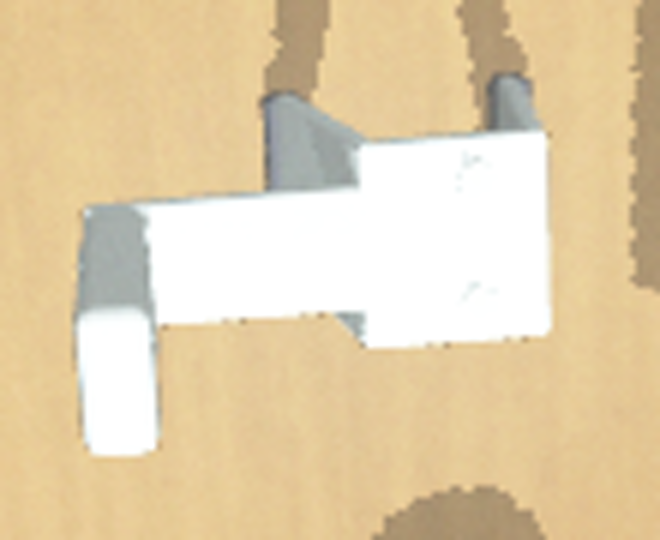

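```bash
python3 - <<'E'
from h import *
np.set_printoptions(precision=4,suppress=True)
w=env.read_camera('wrist')
q=lambda u,v,z:onz(w,260+u/6,140+v/6,z)
print(q(119,380,.15)); 
d=q(548,240,.076)-q(362,248,.076);print(np.degrees(np.arctan2(d[1],d[0])))
o=env.get_obs(); print(o['tool_pos'],o['tool_rot'])
E
```

```text
[ 0.3994 -0.1177  0.15  ]
-77.87165001132486
[ 0.3991 -0.1177  0.2457] [ -89.9947   -0.0283 -170.3891]
```

```bash
python3 -m pendant '[0,0,-0.8,0,0,0.25,45, 0,0,-0.8,0,0,0,45, 0,0,-0.8,0,0,0,45, 0,0,-0.6,0,0,0,45, 0,0,-0.33,0,0,0,45, 0,0,0,0,0,0,45]' 45;  python3 -c "
from h import *
o=env.get_obs();print(o['tool_pos'],o['tool_rot'],o['force'],o['qpos']);snap('wrist','wrist10.png')"
```

```text
time_s: 17.27
tool_pos: [0.3994, -0.1175, 0.1123]
tool_rot: [-90.0, -0.0, -167.9]
force: [0.8, 0.2, 0.5]
grip_width: 0.0451
[ 0.3994167  -0.11750849  0.11234728] [-8.99771565e+01 -4.22413032e-02 -1.67863677e+02] [0.794928   0.1987127  0.46911574] [-28.69804348  -8.49546365  39.18481307 123.3799538    6.03451781
  63.3825386  -70.40066413]
```

View pics/wrist10.png

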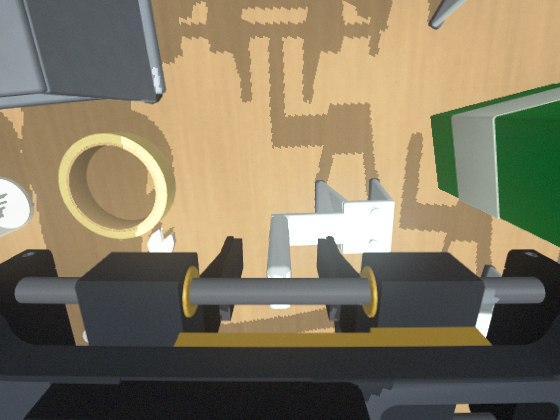

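```bash
python3 -m pendant '[0,0,0,0,0,0,0, 0,0,0,0,0,0,0, 0,0,0,0,0,0,0, 0,0,0,0,0,0,0, 0,0,0.3,0,0,0,0, 0,0,0.8,0,0,0,0, 0,0,1,0,0,0,0, 0,0,1,0,0,0,0, 0,0,0.5,0,0,0,0, 0,0,0,0,0,0,0]' 45;  python3 -c "
from h import *
o=env.get_obs();print(o['tool_pos'],o['tool_rot'],o['force'],o['wrist_torque'],o['qpos']);snap('wrist','wrist11.png');snap('scene','scene11.png')"
```

```text
time_s: 18.58
tool_pos: [0.4001, -0.118, 0.2578]
tool_rot: [-90.0, 0.2, -167.9]
force: [0.2, 0.4, -3.2]
grip_width: 0.0116
[ 0.40005662 -0.11797949  0.25784083] [ -89.96873829    0.18409768 -167.93471928] [ 0.17749533  0.37959829 -3.15226742] [ 0.049676    0.27661545 -0.00608438] [-26.28365159 -15.7372763   32.65056943 111.4663489    8.47657222
  81.78334433 -73.74698087]
```

View pics/wrist11.png

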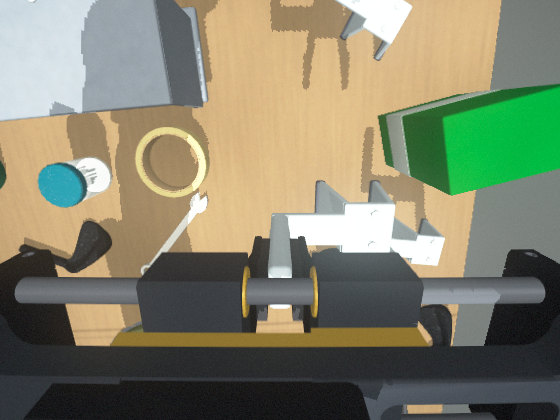

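```bash
python3 -m pendant '[0.4,0.6,0.25,0,0,0.95,0, 0.4,0.6,0.25,0,0,0.95,0, 0.4,0.6,0.25,0,0,0.95,0, 0,0.9,0,0,0,0.95,0, 0,0.9,0,0,0,0.95,0, 0,0.9,0,0,0,0.95,0, 0,0.9,0,0,0,0.95,0, -0.6,0.9,0,0,0,0.95,0, -0.6,0.85,0,0,0,0.95,0, -0.6,0.8,0,0,0,0.95,0]';python3 -m pendant '[0,0,0,0,0,0,0, 0,0,0,0,0,0,0]';  python3 -c "
from h import *
w=snap('wrist','wrist12.png');snap('side','side12.png')
o=env.get_obs();print(o['tool_pos'],o['tool_rot'],o['force'],o['wrist_torque'],o['qpos']);
"
```

```text
time_s: 19.92
tool_pos: [0.3736, 0.2008, 0.2844]
tool_rot: [-90.2, -0.1, -72.6]
force: [0.6, -0.0, -1.5]
grip_width: 0.0115
time_s: 20.18
tool_pos: [0.3751, 0.1994, 0.2851]
tool_rot: [-90.1, -0.1, -73.0]
force: [0.4, -0.8, -2.6]
grip_width: 0.0114
[0.37565663 0.19906197 0.2855664 ] [-9.00604475e+01 -4.62549600e-02 -7.30612374e+01] [ 0.22291175  0.1062811  -2.05399111] [-0.13415981  0.17363648 -0.01493947] [-52.5798036  -12.00903183  17.99452748 107.28031837   3.72947855
  84.24124495 -18.3951077 ]
```

View pics/wrist12.png

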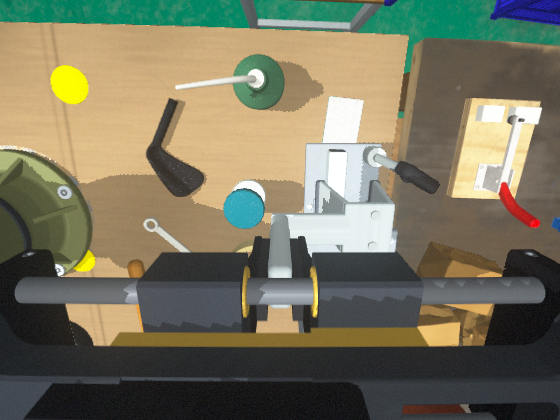

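View pics/side12.png

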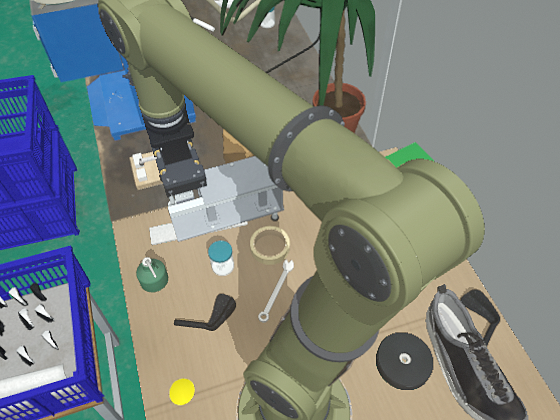

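```bash
python3 - <<'E'
import cv2
j=cv2.imread('pics/wrist12.png')
cv2.imwrite('pics/w12z.png',cv2.resize(j[130:260,265:405],None,fx=5,fy=5,interpolation=cv2.INTER_CUBIC))
E
```

```text
(no output)
```

View pics/w12z.png

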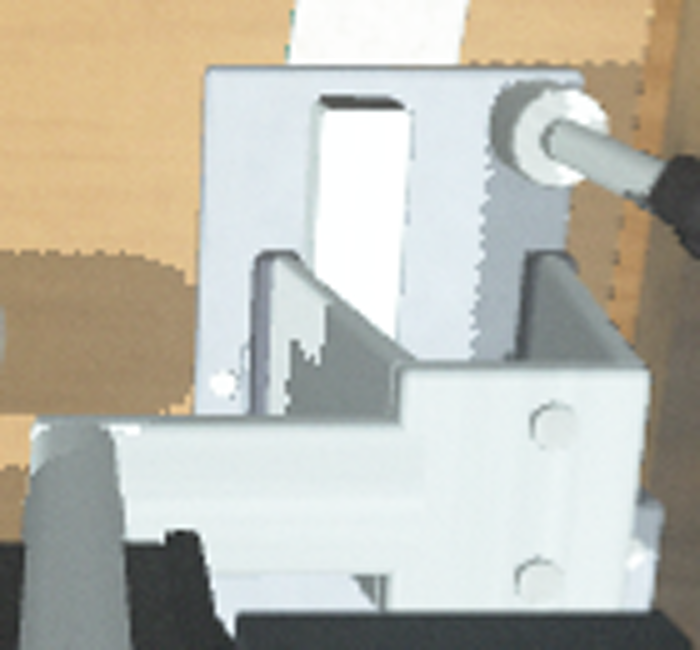

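```bash
python3 - <<'E'
from h import *
np.set_printoptions(precision=4,suppress=True)
w=env.read_camera('wrist'); z=.1265
q=lambda u,v,z=z:onz(w,265+u/5,130+v/5,z)
A,B,C,D=q(322,108),q(315,245),q(408,108),q(394,335)
for P,Q in((A,B),(C,D)):
    d=P-Q;print(P,Q,np.degrees(np.arctan2(-d[0],d[1])))
th=np.radians(17);Ry=np.array([-np.sin(th),np.cos(th),0]);Rx=np.array([np.cos(th),np.sin(th),0])
E=(A+C)/2;print('end centre',E,'width',np.linalg.norm(C-A),'M',E-.08*Ry)
o=env.get_obs();t=o['tool_pos'];print(t, 'local of handle wrt end', (t-E)@Rx,(t-E)@Ry)
zz=t[2]+.0385-.074 # hanger flat top z
H=[q(405,368,zz),q(650,370,zz),q(400,610,zz)]
for h in H: print(h,(h-E)@Rx,(h-E)@Ry)
E
```

```text
[0.4139 0.2536 0.1265] [0.4226 0.2248 0.1265] 16.77920361954285
[0.4316 0.259  0.1265] [0.4466 0.2106 0.1265] 17.146236434503052
end centre [0.4228 0.2563 0.1265] width 0.018510971309084343 M [0.4462 0.1798 0.1265]
[0.3757 0.1991 0.2858] local of handle wrt end -0.061743166250911946 -0.04092181811568799
[0.4129 0.2321 0.2503] -0.01653302961299553 -0.020269361141822234
[0.4457 0.2418 0.2503] 0.017688272515534738 -0.020587144257909928
[0.4254 0.1972 0.2503] -0.01482979515383272 -0.057352118840657836
```

```bash
python3 -m pendant '[-0.04,0,-0.3,0,0,0,0, 0,0,-0.8,0,0,0,0, 0,0,-0.8,0,0,0,0, 0,0,-0.5,0,0,0,0, 0,0,-0.3,0,0,0,0, 0,0,0,0,0,0,0, 0,0,0,0,0,0,0]';  python3 -c "
from h import *
w=snap('wrist','wrist13.png');snap('side','side13.png')
o=env.get_obs();print(o['tool_pos'],o['tool_rot'],o['force'],o['wrist_torque'],o['qpos']);
"
```

```text
time_s: 21.2
tool_pos: [0.3742, 0.2005, 0.179]
tool_rot: [-89.9, 0.0, -72.9]
force: [0.1, 0.2, -2.1]
grip_width: 0.0117
[0.37424164 0.2006394  0.17912106] [-8.99012651e+01  3.69590092e-02 -7.29135150e+01] [ 0.34441661  0.09844547 -2.09782842] [-0.14798262  0.14577254 -0.0161938 ] [-52.366599    -9.00807195  18.8697769  117.10012843   3.05606917
  71.35053942 -17.59968193]
```

View pics/wrist13.png

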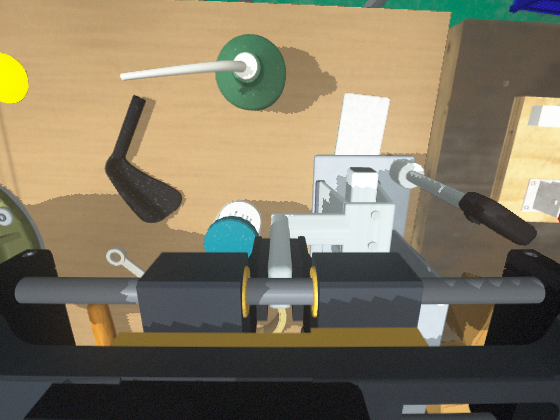

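```bash
python3 -m pendant '[0,0,-0.17,0,0,0,0, 0.1,-0.33,0,0,0,0,0, 0.2,-0.65,0,0,0,0,0, 0.2,-0.65,0,0,0,0,0, 0,0,0,0,0,0,0]';  python3 -c "
from h import *
w=snap('wrist','wrist14.png')
o=env.get_obs();print(o['tool_pos'],o['tool_rot'],o['force'],o['wrist_torque'],o['qpos']);
"
```

```text
time_s: 21.92
tool_pos: [0.3945, 0.1321, 0.1715]
tool_rot: [-90.0, -0.0, -73.2]
force: [-0.4, 1.0, -3.2]
grip_width: 0.012
[0.39397348 0.13374671 0.17152189] [-8.99897016e+01  2.59737195e-02 -7.30713273e+01] [ 0.20696175  1.06282253 -3.32320323] [-0.02177623  0.17475814  0.02564977] [-48.71858493 -10.38722392  23.91009748 118.75528549   4.41241936
  70.7965078   -9.68156273]
```

View pics/wrist14.png

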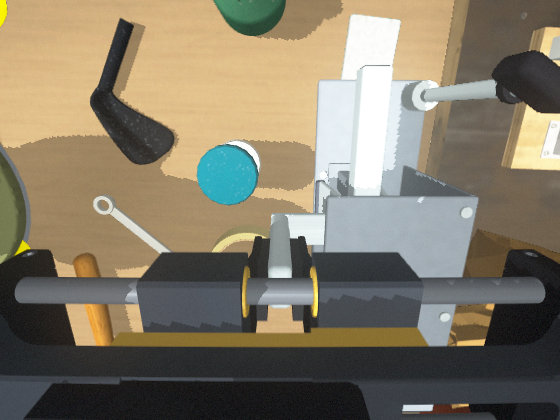

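```bash
python3 -m pendant '[0.22,-0.72,0,0,0,0,0, 0.22,-0.72,0,0,0,0,0, 0.22,-0.72,0,0,0,0,0, 0.2,-0.65,0,0,0,0,0, 0,0,0,0,0,0,0, 0,0,-0.06,0,0,0,0, 0,0,-0.04,0,0,0,0, 0,0,0,0,0,0,0]';  python3 -c "
from h import *
w=snap('wrist','wrist15.png');snap('side','side15.png')
o=env.get_obs();print(o['tool_pos'],o['tool_rot'],o['force'],o['wrist_torque'],o['qpos']);
"
```

```text
time_s: 22.98
tool_pos: [0.428, 0.0236, 0.1675]
tool_rot: [-90.0, 0.0, -72.8]
force: [0.3, 0.1, -1.8]
grip_width: 0.0119
[0.42812067 0.02333928 0.16749438] [-8.99676974e+01  1.18162578e-02 -7.28461462e+01] [ 0.30406147  0.45318127 -0.54722475] [ 0.07217788  0.16358398 -0.02081732] [-43.04169628  -9.63756219  33.52146689 117.91405624   5.62237419
  70.20121428   5.35272267]
```

View pics/side15.png

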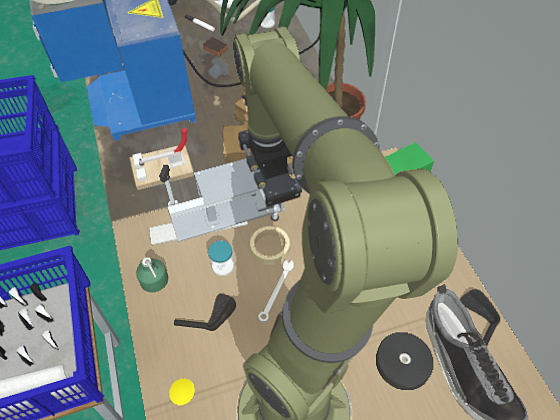

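```bash
python3 -m pendant '[0,0,-0.04,0,0,0,0, 0,0,-0.03,0,0,0,0, 0,0,0,0,0,0,0]';  python3 -c "
from h import *
o=env.get_obs();print(o['tool_pos'],o['force'],o['wrist_torque']);
"
```

```text
time_s: 23.45
tool_pos: [0.428, 0.0232, 0.167]
tool_rot: [-90.0, 0.1, -72.9]
force: [-9.9, 0.3, 16.7]
grip_width: 0.0112
[0.42799351 0.02324533 0.1670324 ] [-9.88877396  0.27719476 16.66091021] [-0.08914454  1.7732138   0.08369529]
```

```bash
python3 -m pendant '[0,0,0.05,0,0,0,0, 0,0,0,0,0,0,30, 0,0,0,0,0,0,30, 0,0,0,0,0,0,30, 0,0,0.4,0,0,0,30, 0,0,0.8,0,0,0,30, 0,0,1,0,0,0,30, 0.3,-0.8,0.4,0,0,-0.8,45, 0.3,-0.8,0,0,0,-0.8,45]';  python3 -c "
from h import *
for n in ['wrist','side','scene']: snap(n,n+'16.png')
o=env.get_obs();print(o['tool_pos'],o['tool_rot'],o['force'],o['wrist_torque']);
"
```

```text
time_s: 24.58
tool_pos: [0.4536, -0.0419, 0.2735]
tool_rot: [-89.7, 0.1, -89.1]
force: [0.1, 0.7, -0.1]
grip_width: 0.0413
[ 0.45254722 -0.04300981  0.27178246] [-8.99181382e+01  7.25043584e-03 -8.91065445e+01] [ 0.4386433   0.35228246 -0.00891234] [-0.06232219  0.03943877 -0.07607626]
```

View pics/side16.png

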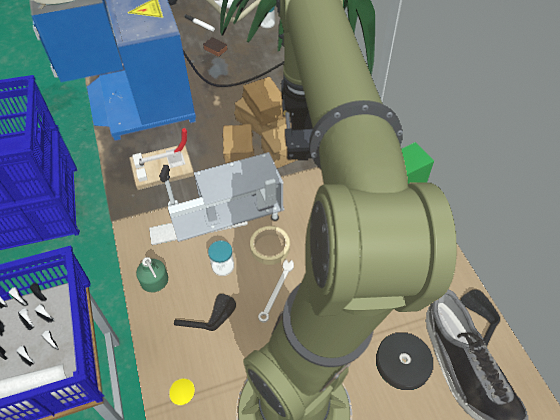

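View pics/scene16.png

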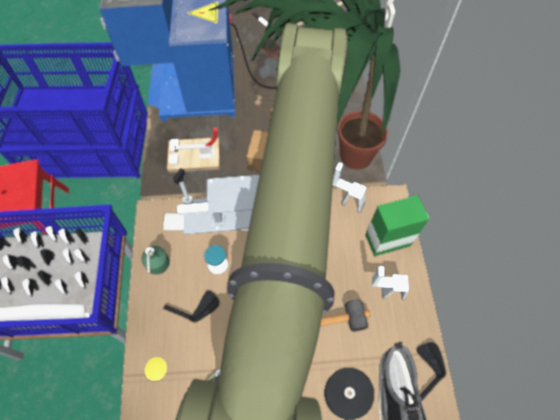

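View pics/wrist16.png

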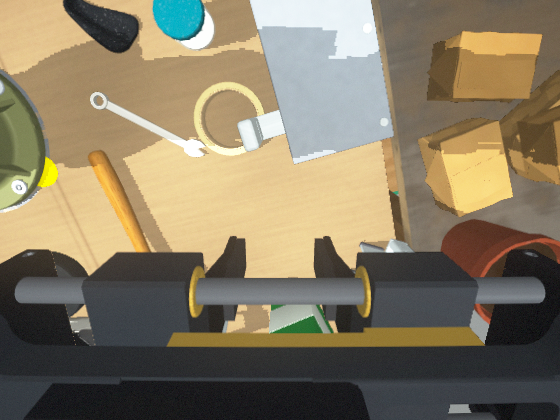

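```bash
python3 -m pendant '[-0.28,-0.61,0,0,0,-0.98,45, -0.28,-0.61,0,0,0,-0.98,45, -0.28,-0.61,0,0,0,-0.98,45, -0.28,-0.61,0,0,0,-0.98,45, -0.28,-0.61,0,0,0,-0.98,45, -0.28,-0.61,0,0,0,-0.98,45, -0.28,-0.61,0,0,0,-0.98,45, -0.28,-0.61,-0.2,0,0,-0.98,45, -0.3,-0.6,-0.4,0,0,-0.98,45, 0,0,0,0,0,0,45]';  python3 -c "
from h import *
for n in ['wrist','side']: snap(n,n+'17.png')
o=env.get_obs();print(o['tool_pos'],o['tool_rot'],o['qpos']);
j=cv2.imread('pics/wrist17.png')
cv2.imwrite('pics/w17z.png',cv2.resize(j[130:240,240:380],None,fx=5,fy=5,interpolation=cv2.INTER_CUBIC))
"
```

```text
time_s: 25.98
tool_pos: [0.3492, -0.261, 0.2462]
tool_rot: [-90.1, -0.1, -177.2]
force: [0.0, 0.1, 0.4]
grip_width: 0.045
[ 0.35102879 -0.25941188  0.24704104] [-9.00302617e+01  2.82877222e-02 -1.76915131e+02] [-13.38544698 -13.81630574  40.12514203 110.46232338   8.94202439
  80.29434913 -62.52016701]
```

View pics/wrist17.png

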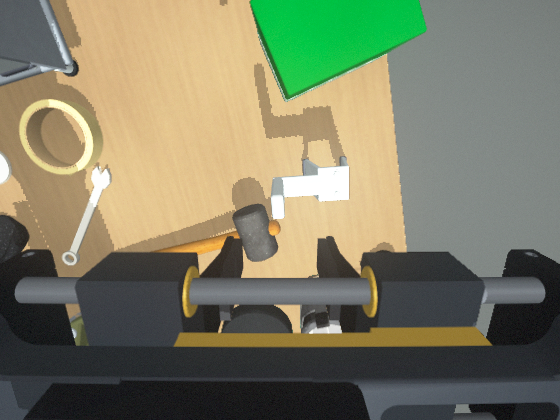

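View pics/w17z.png

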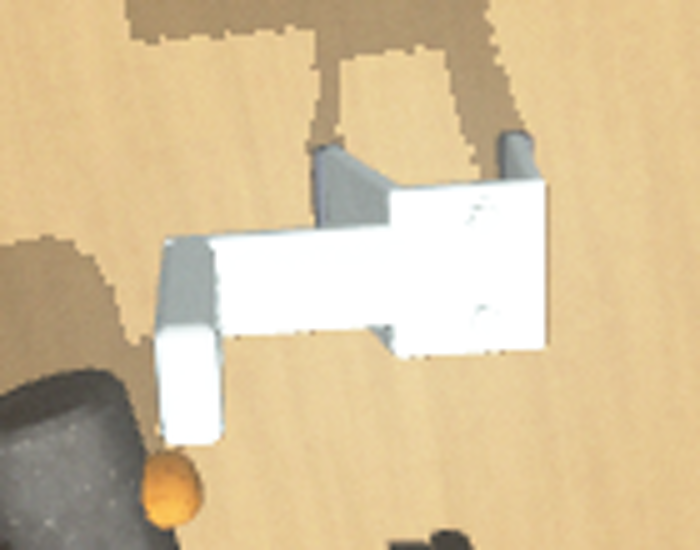

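```bash
python3 - <<'E'
from h import *
np.set_printoptions(precision=4,suppress=True)
w=env.read_camera('wrist')
q=lambda u,v,z:onz(w,240+u/5,130+v/5,z)
print(q(190,384,.15)); 
for P,Q in (((390,188),(545,180)),((400,356),(547,348))):
    d=q(*Q,.076)-q(*P,.076);print(np.degrees(np.arctan2(d[1],d[0])))
o=env.get_obs(); print(o['tool_pos'],o['tool_rot'])
E
```

```text
[ 0.3484 -0.258   0.15  ]
-83.87926638076999
-83.64983695550619
[ 0.3514 -0.2593  0.2472] [ -90.0079    0.0471 -176.8865]
```

```bash
python3 -m pendant '[-0.07,0.03,-0.8,0,0,0.29,45, 0,0,-0.8,0,0,0,45, 0,0,-0.8,0,0,0,45, 0,0,-0.6,0,0,0,45, 0,0,-0.36,0,0,0,45, 0,0,0,0,0,0,45]' 45;  python3 -c "
from h import *
o=env.get_obs();print(o['tool_pos'],o['tool_rot'],o['force'],o['qpos']);snap('wrist','wrist18.png')"
```

```text
time_s: 26.88
tool_pos: [0.3477, -0.2586, 0.1119]
tool_rot: [-90.0, -0.1, -174.1]
force: [0.0, -0.6, -0.0]
grip_width: 0.0449
[ 0.34772765 -0.25855463  0.11190004] [-9.00154895e+01 -8.29733549e-02 -1.74101145e+02] [ 0.0339625  -0.58172997 -0.04529287] [-14.12898221  -6.28541305  45.59777941 121.51274175   5.07600832
  63.06085394 -55.11544939]
```

View pics/wrist18.png

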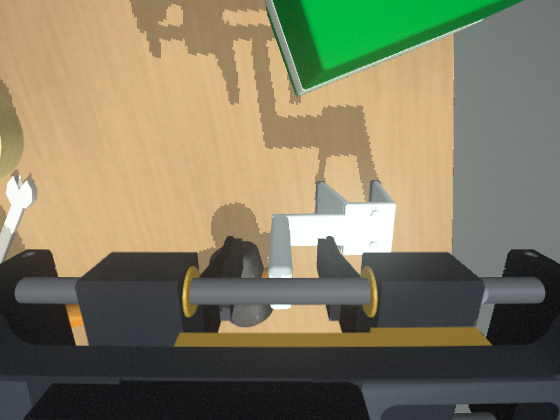

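```bash
python3 -m pendant '[0,0,0,0,0,0,0, 0,0,0,0,0,0,0, 0,0,0,0,0,0,0, 0,0,0,0,0,0,0, 0,0,0.3,0,0,0,0, 0,0,0.8,0,0,0,0, 0,0,1,0,0,0,0, 0,0,1,0,0,0,0, 0,0,0.9,0,0,0,0, 0,0,0,0,0,0,0]' 45;  python3 -c "
from h import *
o=env.get_obs();print(o['tool_pos'],o['tool_rot'],o['force'],o['wrist_torque'],o['qpos']);snap('wrist','wrist19.png')"
```

```text
time_s: 28.18
tool_pos: [0.3489, -0.2602, 0.2751]
tool_rot: [-89.9, 0.3, -174.2]
force: [-0.5, -0.2, -2.6]
grip_width: 0.0114
[ 0.34891546 -0.2602089   0.27513859] [ -89.87819599    0.29152466 -174.23354743] [-0.49153233 -0.22570307 -2.55400512] [ 0.06397989  0.19545632 -0.05315693] [-12.71643545 -14.92746491  38.77928432 108.08754625   9.3011381
  83.42290619 -60.15136136]
```

View pics/wrist19.png

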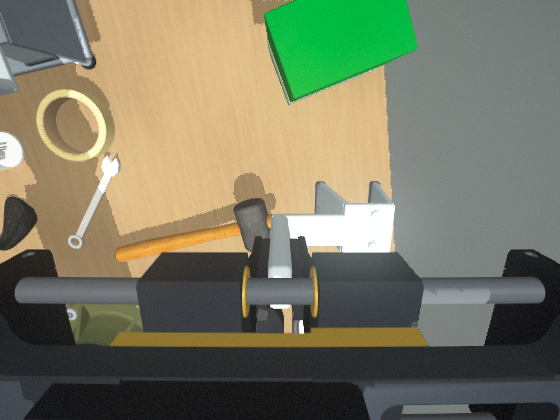

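```bash
python3 - <<'E'
from h import *
np.set_printoptions(precision=4,suppress=True)
a=env.read_camera('scene')
q=lambda u,v,z:onz(a,310+u/4,160+v/4,z)
for b,t in [((260,383),(313,283)),((260,383),(275,185)),((402,345),(475,240))]:
    print(q(*b,0),[ (z,q(*t,z)[:2]) for z in (.1,.14,.18,.22)])
E
```

```text
[ 0.4458 -0.27    0.    ] [(0.1, array([ 0.476 , -0.2804])), (0.14, array([ 0.4552, -0.2724])), (0.18, array([ 0.4344, -0.2645])), (0.22, array([ 0.4136, -0.2565]))]
[ 0.4458 -0.27    0.    ] [(0.1, array([ 0.5423, -0.2507])), (0.14, array([ 0.5188, -0.2439])), (0.18, array([ 0.4953, -0.2372])), (0.22, array([ 0.4718, -0.2305]))]
[ 0.4923 -0.3648  0.    ] [(0.1, array([ 0.527 , -0.3827])), (0.14, array([ 0.5041, -0.3706])), (0.18, array([ 0.4812, -0.3585])), (0.22, array([ 0.4584, -0.3464]))]
```

```bash
python3 -m pendant '[0,0.95,0.25,0,0,0,0, 0,0.95,0,0,0,0,0, 0,0.95,0,0,0,0,0, 0.76,0.72,0,0,0,0.95,0, 0.76,0.72,0,0,0,0.95,0, 0.76,0.72,0,0,0,0.95,0, 0.76,0.72,0,0,0,0.95,0, -0.12,0.83,0,0,0,1,0, -0.12,0.83,0,0,0,1,0, -0.12,0.83,0,0,0,1,0]' && python3 -m pendant '[-0.69,0.87,0,0,0,1,0, -0.69,0.87,0,0,0,1,0, -0.31,0.72,0,0,0,0.65,0, -0.31,0.72,0,0,0,0.65,0, 0,0,0,0,0,0,0, 0,0,0,0,0,0,0, 0,0,0,0,0,0,0]'; python3 -c "
from h import *
w=snap('wrist','wrist20.png')
o=env.get_obs();print(o['tool_pos'],o['tool_rot'],o['force'],o['wrist_torque'],o['qpos']);
j=cv2.imread('pics/wrist20.png')
cv2.imwrite('pics/w20z.png',cv2.resize(j[130:260,265:405],None,fx=5,fy=5,interpolation=cv2.INTER_CUBIC))
E=np.array([.4228,.2563]);th=np.radians(17);d=o['tool_pos'][:2]-E
print('hanger y',80+1e3*(d@[-np.sin(th),np.cos(th)]),'x',64+1e3*(d@[np.cos(th),np.sin(th)]))
"
```

```text
time_s: 29.52
tool_pos: [0.4535, 0.0682, 0.2802]
tool_rot: [-90.2, -0.1, -105.9]
force: [0.5, 0.2, -2.7]
grip_width: 0.012
time_s: 30.4
tool_pos: [0.3751, 0.1935, 0.2818]
tool_rot: [-90.1, 0.0, -73.4]
force: [0.5, 0.1, -3.7]
grip_width: 0.0114
[0.37513877 0.19367062 0.28196047] [-9.00487282e+01  1.28919657e-02 -7.33447904e+01] [ 0.61085338 -0.67714575 -1.81443669] [-0.13217733  0.13959075  0.02237575] [-15.31600324 -10.59459465 -13.41510042 106.93509267  -2.48370806
  83.42791957 -11.568887  ]
hanger y 34.04201992966605 x 0.11027536160960949
```

View pics/w20z.png

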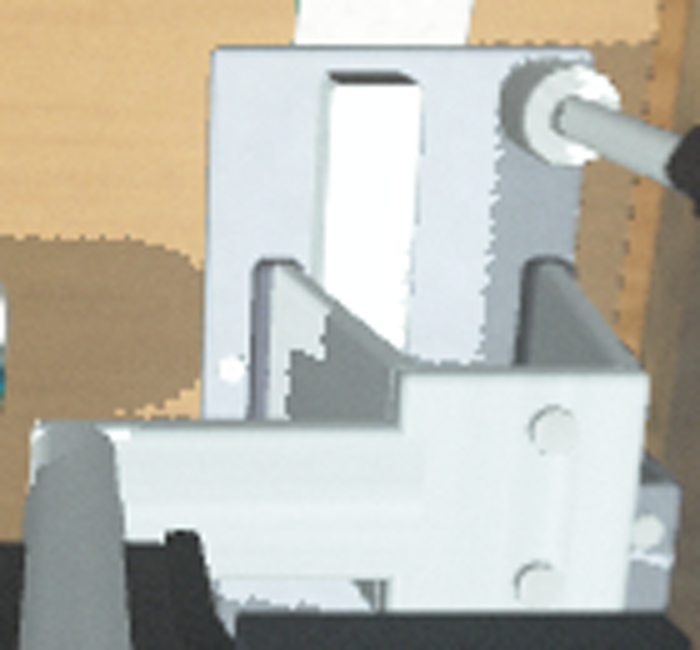

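```bash
python3 -m pendant '[-0.03,0.11,-0.3,0,0,0,0, 0,0,-0.8,0,0,0,0, 0,0,-0.8,0,0,0,0, 0,0,-0.5,0,0,0,0, 0,0,-0.25,0,0,0,0, 0,0,0,0,0,0,0]';  python3 -c "
from h import *
w=snap('wrist','wrist21.png')
o=env.get_obs();print(o['tool_pos'],o['tool_rot'],o['force'],o['wrist_torque'],o['qpos']);
E=np.array([.4228,.2563]);th=np.radians(17);d=o['tool_pos'][:2]-E
print('hanger y',80+1e3*(d@[-np.sin(th),np.cos(th)]),'x',64+1e3*(d@[np.cos(th),np.sin(th)]))
"
```

```text
time_s: 31.2
tool_pos: [0.3733, 0.199, 0.1758]
tool_rot: [-90.1, 0.0, -73.2]
force: [0.8, -0.6, -2.7]
grip_width: 0.0119
[0.37384749 0.1992818  0.17666676] [-8.99757847e+01  3.03432524e-02 -7.32151346e+01] [ 1.16184713  0.0486718  -2.46439256] [-0.08280768  0.20742799 -0.0024059 ] [-15.7995106   -7.30415773 -14.59586852 116.25107408  -1.96942037
  70.79965639 -12.85015047]
hanger y 39.78554838692186 x 0.515975722533824
```

View pics/wrist21.png

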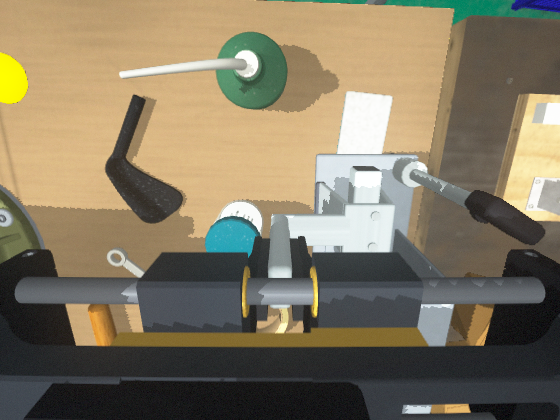

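```bash
python3 -m pendant '[0,0,-0.12,0,0,0,0, 0.1,-0.33,0,0,0,0,0, 0.2,-0.66,0,0,0,0,0, 0.2,-0.66,0,0,0,0,0, 0.2,-0.66,0,0,0,0,0, 0.2,-0.66,0,0,0,0,0, 0.1,-0.33,0,0,0,0,0, 0,0,-0.05,0,0,0,0, 0,0,-0.06,0,0,0,0, 0,0,0,0,0,0,0]';  python3 -c "
from h import *
w=snap('wrist','wrist22.png')
o=env.get_obs();print(o['tool_pos'],o['tool_rot'],o['force'],o['wrist_torque'],o['qpos']);
E=np.array([.4228,.2563]);th=np.radians(17);d=o['tool_pos'][:2]-E
print('hanger y',80+1e3*(d@[-np.sin(th),np.cos(th)]),'x',64+1e3*(d@[np.cos(th),np.sin(th)]))
"
```

```text
time_s: 32.5
tool_pos: [0.4136, 0.068, 0.1676]
tool_rot: [-90.0, 0.0, -73.1]
force: [-2.4, -0.9, 1.4]
grip_width: 0.0115
[0.41364011 0.06798608 0.16763616] [-8.99675825e+01  2.12573159e-02 -7.31154918e+01] [-1.96226905 -0.60055528  1.87054853] [-0.13273323  0.39464213  0.00116558] [ -8.38224113  -7.65767016  -4.20967114 117.80662543  -0.62238255
  69.80100306   4.5445969 ]
hanger y -97.4074093442284 x 0.18269486008801294
```

View pics/wrist22.png

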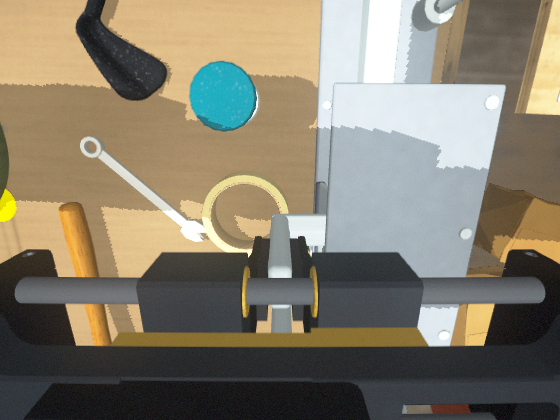

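Touching the rail at y = -97. Release, lift, and turn toward the far hanger.

```bash
python3 -m pendant '[0,0,0,0,0,0,30, 0,0,0,0,0,0,30, 0,0,0,0,0,0,30, 0,0,0.4,0,0,0,30, 0,0,0.8,0,0,0,30, 0,0,1,0,0,0,30, 0.4,-0.6,0.5,0,0,-0.8,45, 0.8,-0.6,0,0,0,-1,45, 0.8,-0.6,0,0,0,-1,45, 0,0,0,0,0,0,45]';  python3 -c "
from h import *
for n in ['wrist','side','scene']: snap(n,n+'23.png')
o=env.get_obs();print(o['tool_pos'],o['tool_rot'],o['force'],o['wrist_torque']);
"
```

```text
time_s: 33.8
tool_pos: [0.4952, -0.0073, 0.2758]
tool_rot: [-90.0, -0.0, -101.5]
force: [0.2, -0.4, 0.7]
grip_width: 0.0445
[ 0.49330629 -0.00404777  0.27574144] [-8.99972866e+01  5.36010895e-02 -1.01099123e+02] [ 0.33863621 -0.31380681 -0.09789464] [-0.12083034  0.08977002  0.01122379]
```

View pics/wrist23.png

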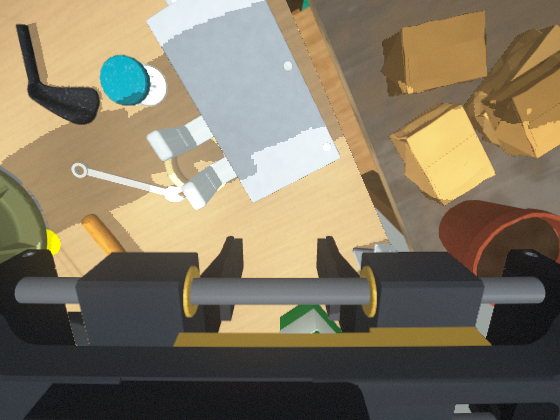

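View pics/scene23.png

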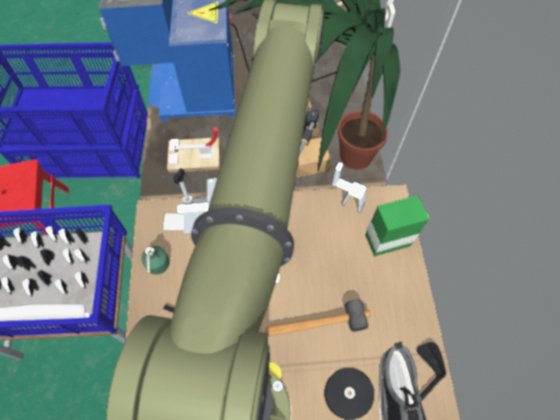

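View pics/side23.png

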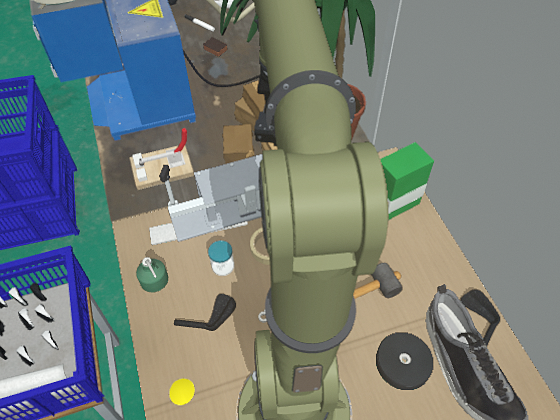

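```bash
python3 -m pendant '[0.3,-0.32,0,0,0,-0.98,45, 0.3,-0.32,0,0,0,-0.98,45, 0.3,-0.32,0,0,0,-0.98,45, 0.3,-0.32,0,0,0,-0.98,45, 0.3,-0.32,0,0,0,-0.98,45, 0.3,-0.32,0,0,0,-0.98,45, 0.3,-0.32,0,0,0,-0.98,45, 0.3,-0.32,-0.2,0,0,-0.98,45, 0.3,-0.32,-0.4,0,0,-0.98,45, 0.3,-0.3,0,0,0,-0.98,45]'; python3 -m pendant '[0,0,0,0,0,0,45, 0,0,0,0,0,0,45]';  python3 -c "
from h import *
for n in ['wrist','side']: snap(n,n+'24.png')
o=env.get_obs();print(o['tool_pos'],o['tool_rot'],o['qpos'],o['force']);
j=cv2.imread('pics/wrist24.png')
cv2.imwrite('pics/w24z.png',cv2.resize(j[130:240,240:380],None,fx=5,fy=5,interpolation=cv2.INTER_CUBIC))
"
```

```text
time_s: 35.2
tool_pos: [0.6129, -0.1307, 0.2504]
tool_rot: [-90.0, -0.1, 160.6]
force: [1.1, 0.5, 0.4]
grip_width: 0.045
time_s: 35.45
tool_pos: [0.6134, -0.1306, 0.2519]
tool_rot: [-90.0, 0.0, 161.1]
force: [0.8, 0.1, 0.7]
grip_width: 0.0449
[ 0.61344964 -0.13083882  0.25189054] [-9.00359254e+01  4.97329993e-02  1.60986704e+02] [  1.12620903  14.79102645  10.43351511  84.6161424   -2.71377976
  80.78288662 -97.35957881] [-0.07205926 -0.84049176 -0.40923844]
```

View pics/wrist24.png

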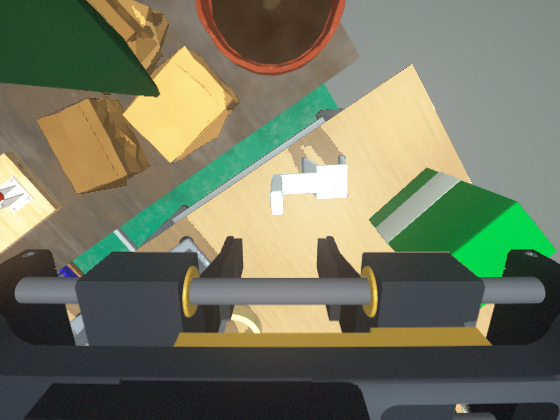

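View pics/w24z.png

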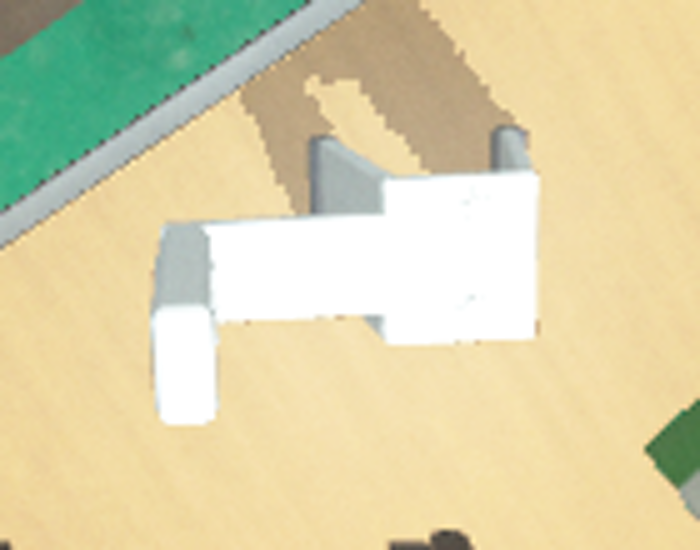

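```bash
python3 - <<'E'
from h import *
np.set_printoptions(precision=4,suppress=True)
w=env.read_camera('wrist')
q=lambda u,v,z:onz(w,240+u/5,130+v/5,z)
print(q(186,365,.15)); 
for P,Q in (((385,178),(537,171)),((388,344),(537,337))):
    d=q(*Q,.076)-q(*P,.076);print(np.degrees(np.arctan2(d[1],d[0])))
o=env.get_obs(); print(o['tool_pos'],o['tool_rot'])
E
```

```text
[ 0.6138 -0.1289  0.15  ]
-106.29993164479387
-106.19487868160287
[ 0.6135 -0.131   0.2518] [-90.0291   0.0494 160.9476]
```

```bash
python3 -m pendant '[0.01,0.05,-0.8,0,0,0.28,45, 0,0,-0.8,0,0,0,45, 0,0,-0.8,0,0,0,45, 0,0,-0.7,0,0,0,45, 0,0,-0.38,0,0,0,45, 0,0,0,0,0,0,45]' 45;  python3 -c "
from h import *
o=env.get_obs();print(o['tool_pos'],o['tool_rot'],o['force'],o['qpos']);snap('wrist','wrist25.png')"
```

```text
time_s: 36.35
tool_pos: [0.6134, -0.1297, 0.1113]
tool_rot: [-90.0, -0.1, 163.6]
force: [-0.9, -1.0, -0.0]
grip_width: 0.0451
[ 0.61341895 -0.12967152  0.11134909] [-8.99845915e+01 -7.79937139e-02  1.63631411e+02] [-0.87595938 -0.99937729 -0.04873796] [  1.69925106  19.85699561   9.57351644  94.60494327  -3.53934891
  65.91343989 -94.20491563]
```

View pics/wrist25.png

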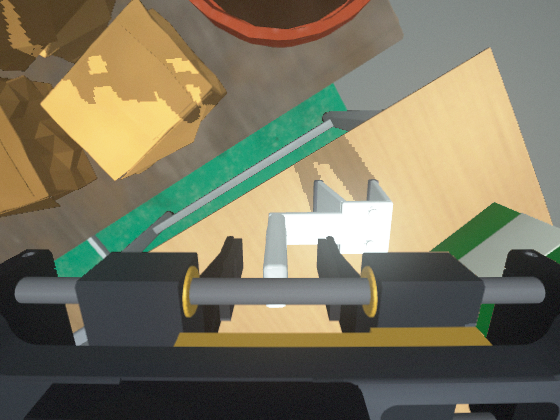

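```bash
python3 -m pendant '[0,0,0,0,0,0,0, 0,0,0,0,0,0,0, 0,0,0,0,0,0,0, 0,0,0,0,0,0,0, 0,0,0.3,0,0,0,0, 0,0,0.8,0,0,0,0, 0,0,1,0,0,0,0, 0,0,1,0,0,0,0, 0,0,1,0,0,0,0, 0,0,0.3,0,0,0,0]' 45;  python3 -m pendant '[0,0,0,0,0,0,0]'; python3 -c "
from h import *
o=env.get_obs();print(o['tool_pos'],o['tool_rot'],o['force'],o['wrist_torque'],o['qpos']);snap('wrist','wrist26.png')"
```

```text
time_s: 37.65
tool_pos: [0.6151, -0.1305, 0.2914]
tool_rot: [-90.0, 0.3, 163.6]
force: [-0.6, -0.1, -1.9]
grip_width: 0.0118
time_s: 37.78
tool_pos: [0.6141, -0.1301, 0.2881]
tool_rot: [-90.0, 0.1, 163.6]
force: [-0.1, 0.2, -3.1]
grip_width: 0.0118
[ 0.61409996 -0.13012348  0.28809908] [-8.99959101e+01  5.29648193e-02  1.63585370e+02] [-0.13443429  0.24300171 -3.09107108] [0.1329693  0.17086766 0.00437362] [  1.21634039  14.2834384   10.29086211  81.14387054  -2.52787562
  84.74593917 -94.98973123]
```

View pics/wrist26.png

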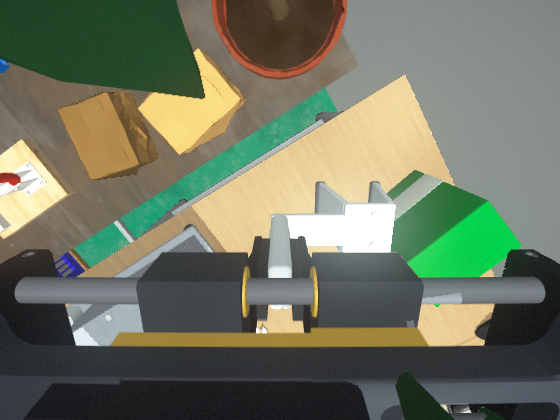

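```bash
python3 -m pendant '[-0.56,0.71,0,0,0,1,0, -0.56,0.71,0,0,0,1,0, -0.56,0.71,0,0,0,1,0, -0.56,0.71,0,0,0,1,0, -0.56,0.71,0,0,0,1,0, -0.56,0.71,0,0,0,1,0, -0.56,0.71,0,0,0,1,0, -0.69,0.87,0,0,0,1,0, -0.69,0.87,0,0,0,1,0, -0.31,0.72,0,0,0,1,0]' && python3 -m pendant '[-0.31,0.75,0,0,0,1,0, 0,0,0,0,0,1,0, 0,0,0,0,0,0.34,0, 0,0,0,0,0,0,0, 0,0,0,0,0,0,0]'; python3 -c "
from h import *
w=snap('wrist','wrist27.png')
o=env.get_obs();print(o['tool_pos'],o['tool_rot'],o['force'],o['wrist_torque'],o['qpos']);
E=np.array([.4228,.2563]);th=np.radians(17);d=o['tool_pos'][:2]-E
print('hanger y',80+1e3*(d@[-np.sin(th),np.cos(th)]),'x',64+1e3*(d@[np.cos(th),np.sin(th)]))
"
```

```text
time_s: 39.08
tool_pos: [0.3871, 0.168, 0.2859]
tool_rot: [-90.2, -0.1, -96.0]
force: [0.7, 0.8, -2.6]
grip_width: 0.0117
time_s: 39.7
tool_pos: [0.3768, 0.1968, 0.2869]
tool_rot: [-90.1, 0.0, -73.1]
force: [-0.1, 0.5, -1.1]
grip_width: 0.012
[0.37696035 0.19685281 0.28722907] [-9.00801568e+01  8.55806566e-03 -7.30692464e+01] [ 0.41436979 -0.21656942 -1.92696585] [-0.13607256  0.12542225  0.00743406] [-19.97131473 -10.25342295  -9.64699464 106.18080169  -1.74461926
  84.00982031 -12.3518982 ]
hanger y 36.55258572590125 x 2.782647860068664
```

View pics/wrist27.png

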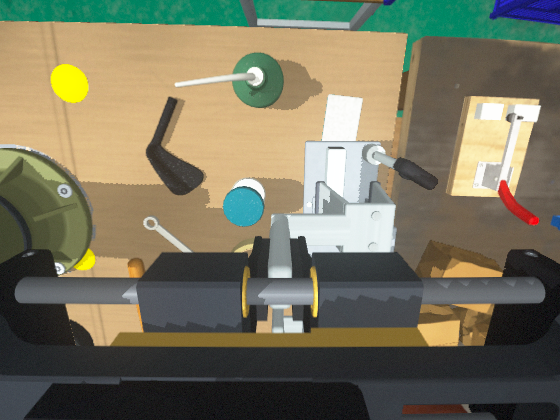

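```bash
python3 -m pendant '[-0.085,0.055,-0.3,0,0,0,0, 0,0,-0.8,0,0,0,0, 0,0,-0.8,0,0,0,0, 0,0,-0.6,0,0,0,0, 0,0,-0.25,0,0,0,0, 0,0,0,0,0,0,0]';  python3 -c "
from h import *
w=snap('wrist','wrist28.png')
o=env.get_obs();print(o['tool_pos'],o['tool_rot'],o['force'],o['wrist_torque'],o['qpos']);
E=np.array([.4228,.2563]);th=np.radians(17);d=o['tool_pos'][:2]-E
print('hanger y',80+1e3*(d@[-np.sin(th),np.cos(th)]),'x',64+1e3*(d@[np.cos(th),np.sin(th)]))
"
```

```text
time_s: 40.5
tool_pos: [0.3734, 0.1992, 0.1775]
tool_rot: [-90.1, 0.0, -73.0]
force: [-0.1, -1.0, -1.7]
grip_width: 0.0116
[0.37401977 0.19953445 0.1783956 ] [-8.99673045e+01  2.95526485e-02 -7.30092268e+01] [ 0.95560481  0.51336522 -1.76209608] [-0.07887519  0.12423274 -0.04181319] [-20.30234035  -7.39849669 -10.45886096 116.22552963  -1.43866323
  71.01816005 -13.21813354]
hanger y 39.976798339242066 x 0.754593288185859
```

View pics/wrist28.png

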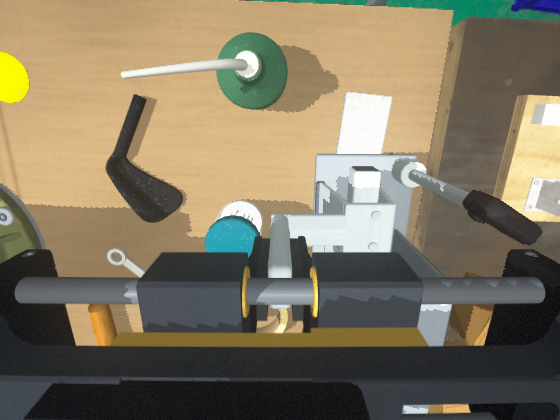

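```bash
python3 -m pendant '[0,0,-0.19,0,0,0,0, 0.1,-0.33,0,0,0,0,0, 0.2,-0.66,0,0,0,0,0, 0.2,-0.66,0,0,0,0,0, 0.14,-0.46,0,0,0,0,0, 0,0,-0.05,0,0,0,0, 0,0,-0.06,0,0,0,0, 0,0,0,0,0,0,0]';  python3 -c "
from h import *
w=snap('wrist','wrist29.png')
o=env.get_obs();print(o['tool_pos'],o['tool_rot'],o['force'],o['wrist_torque'],o['qpos']);
E=np.array([.4228,.2563]);th=np.radians(17);d=o['tool_pos'][:2]-E
print('hanger y',80+1e3*(d@[-np.sin(th),np.cos(th)]),'x',64+1e3*(d@[np.cos(th),np.sin(th)]))
"
```

```text
time_s: 41.55
tool_pos: [0.3996, 0.1154, 0.1668]
tool_rot: [-89.9, -0.0, -72.9]
force: [-1.7, -2.3, 3.9]
grip_width: 0.0115
[0.39964584 0.11536823 0.16676175] [-8.99438746e+01 -8.59283322e-03 -7.29470570e+01] [-2.42789154 -2.03009721  4.58938246] [-0.50129321  0.36498276 -0.05803594] [-15.52793529  -8.06883905  -3.90038949 118.26885921  -0.57159136
  69.72673221  -2.1393474 ]
hanger y -48.00409571214644 x 0.6531030952708221
```

View pics/wrist29.png

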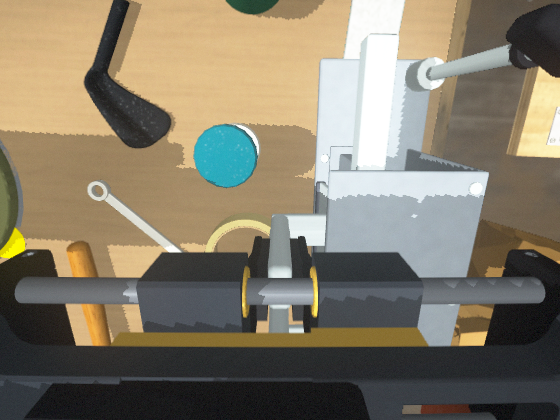

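```bash
python3 -m pendant '[0,0,0,0,0,0,30, 0,0,0,0,0,0,30, 0,0,0,0,0,0,30, 0,0,0.4,0,0,0,30, 0,0,0.8,0,0,0,30, 0,0,1,0,0,0,30, 0.5,-0.5,0.6,0,0,0,30, 0.9,-0.9,0.3,0,0,0,0, 0.9,-0.9,0,0,0,0,0, 0.9,-0.9,0,0,0,0,0]';python3 -m pendant '[0.5,-0.9,0.3,0,0,0,0, 0.5,-0.9,0.3,0,0,0,0, 0,0,0,0,0,0,0]';  python3 -c "
from h import *
for n in ['wrist','side','scene']: snap(n,n+'30.png')
i=cv2.imread('pics/scene30.png');j=cv2.imread('pics/side30.png')
cv2.imwrite('pics/s30a.png',cv2.resize(i[165:275,155:295],None,fx=5.4,fy=5.4,interpolation=cv2.INTER_CUBIC))
cv2.imwrite('pics/s30b.png',cv2.resize(j[140:240,155:295],None,fx=5.6,fy=5.6,interpolation=cv2.INTER_CUBIC))
o=env.get_obs();print(o['tool_pos'],o['tool_rot'],o['force'],o['wrist_torque']);
"
```

```text
time_s: 42.85
tool_pos: [0.5289, -0.0141, 0.2917]
tool_rot: [-89.9, -0.0, -73.0]
force: [0.8, -0.2, 0.0]
grip_width: 0.0077
time_s: 43.22
tool_pos: [0.5686, -0.0892, 0.3156]
tool_rot: [-89.9, -0.1, -73.4]
force: [0.2, 0.2, -0.1]
grip_width: 0.0005
[ 0.56735239 -0.08386709  0.31436464] [-8.99740424e+01  7.34357084e-02 -7.29399527e+01] [-0.33957053  0.91919326 -0.05548912] [-0.0285402   0.03116489  0.07717968]
```

View pics/scene30.png

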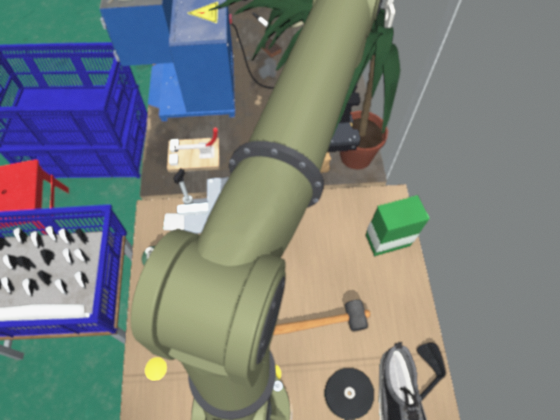

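View pics/s30b.png

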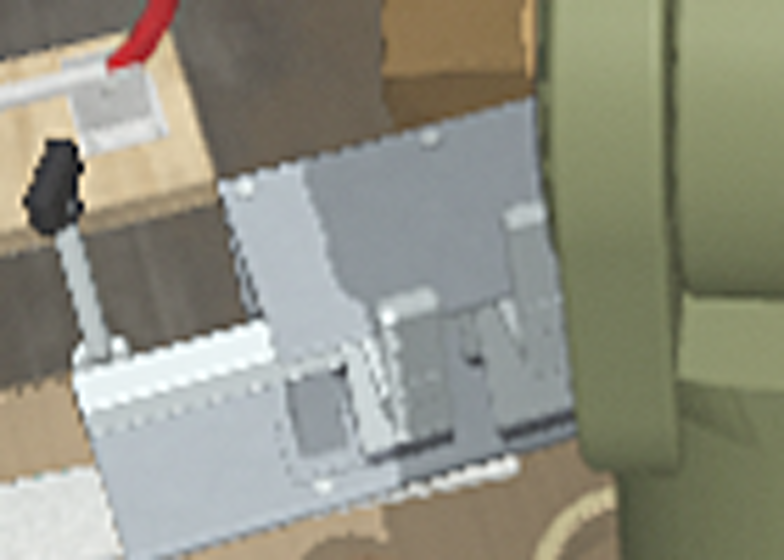

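View pics/s30a.png

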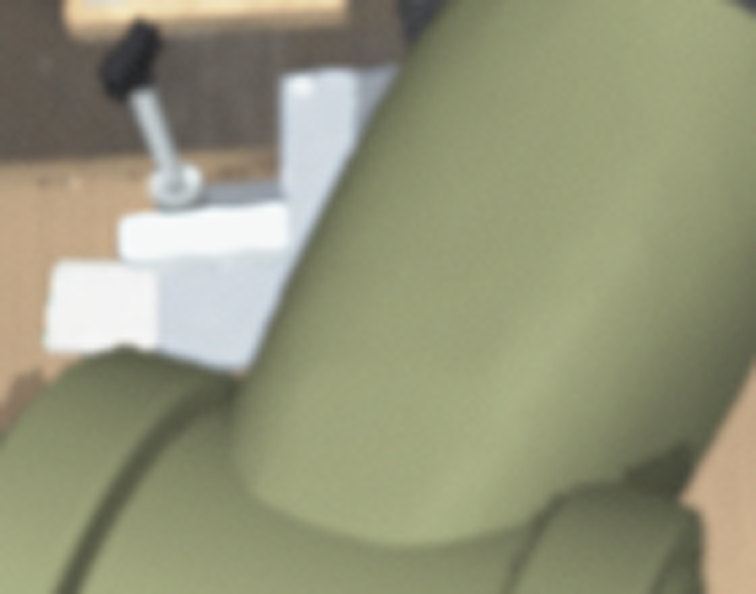

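```bash
python3 -m pendant '[0,-0.9,0.3,0,0,0,0, 0,-0.9,0.3,0,0,0,0, 0,-0.9,0.3,0,0,0,0, 0,-0.9,0,0,0,0,0, -0.3,-0.9,0,0,0,0,0, -0.3,-0.9,0,0,0,0,0, -0.3,-0.9,0,0,0,0,0, 0,0,0,0,0,0,0, 0,0,0,0,0,0,0]';  python3 -c "
from h import *
for n in ['side','scene']: snap(n,n+'31.png')
i=cv2.imread('pics/scene31.png');j=cv2.imread('pics/side31.png')
cv2.imwrite('pics/s31a.png',cv2.resize(i[165:275,155:295],None,fx=5.4,fy=5.4,interpolation=cv2.INTER_CUBIC))
cv2.imwrite('pics/s31b.png',cv2.resize(j[140:240,155:295],None,fx=5.6,fy=5.6,interpolation=cv2.INTER_CUBIC))
o=env.get_obs();print(o['tool_pos'],o['tool_rot'],o['force'],o['wrist_torque']);
"
```

```text
time_s: 44.5
tool_pos: [0.5322, -0.335, 0.3501]
tool_rot: [-89.9, 0.1, -72.9]
force: [0.4, 0.3, 1.0]
grip_width: 0.0006
[ 0.53252381 -0.33471193  0.35005772] [-8.99448042e+01  8.45798292e-02 -7.28098776e+01] [-0.21937229  0.93492446  0.12051274] [-0.02942664  0.05469638 -0.01506688]
```

View pics/scene31.png

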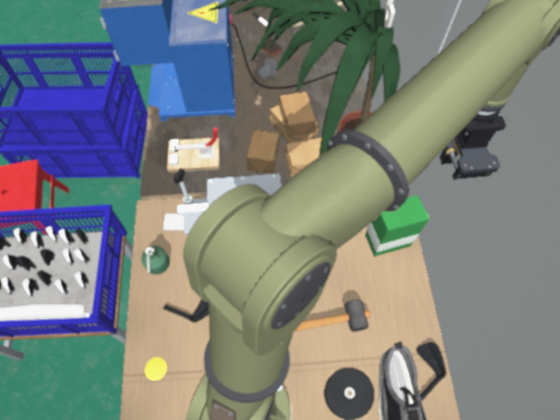

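View pics/s31b.png

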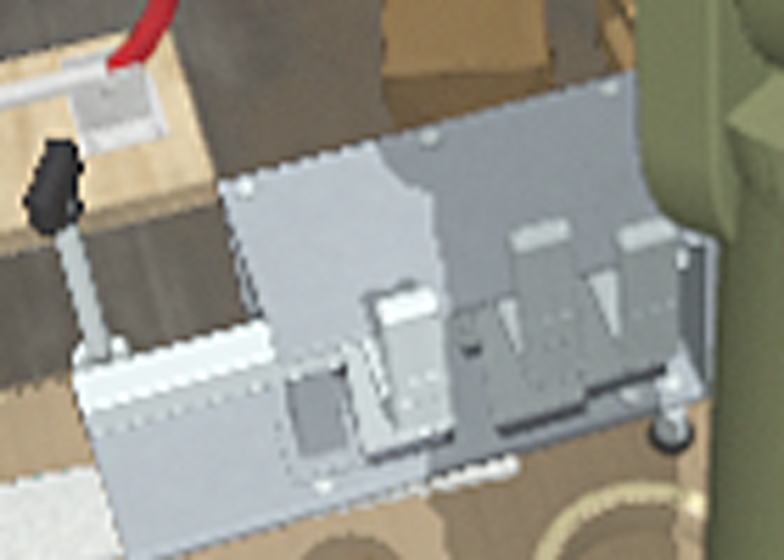

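View pics/s31a.png

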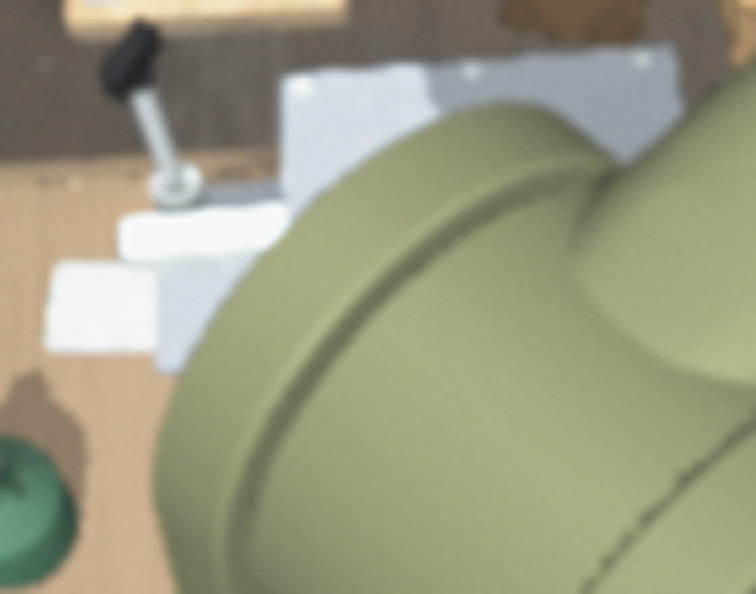

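```bash
python3 - <<'E'
from h import *
b=env.read_camera('side');E=np.array([.4228,.2563]);th=np.radians(17)
for u,v in [(408,305),(540,235),(646,235)]:
    d=onz(b,155+u/5.6,140+v/5.6,.205)[:2]-E
    print('y',80+1e3*(d@[-np.sin(th),np.cos(th)]),'x',64+1e3*(d@[np.cos(th),np.sin(th)]))
print(env.get_obs()['force'])
E
```

```text
y -49.003210522332125 x -2.3707055892621725
y -107.18211084180558 x 12.249762877731413
y -145.75411712920885 x -2.3983970779975863
[-0.4944122   0.55125873  0.36382179]
```

```bash
python3 -c "
import cv2
j=cv2.imread('pics/side31.png')
cv2.imwrite('pics/s31c.png',cv2.resize(j[170:225,210:285],None,fx=10,fy=10,interpolation=cv2.INTER_CUBIC))
j=cv2.imread('pics/wrist30.png');cv2.imwrite('pics/w30z.png',cv2.resize(j[0:240,100:420],None,fx=2.4,fy=2.4))"
```

```text
(no output)
```

View pics/s31c.png

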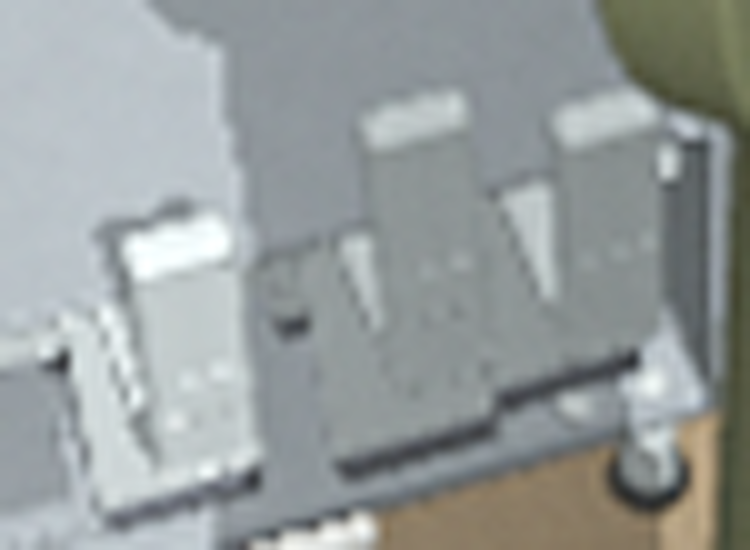

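View pics/w30z.png

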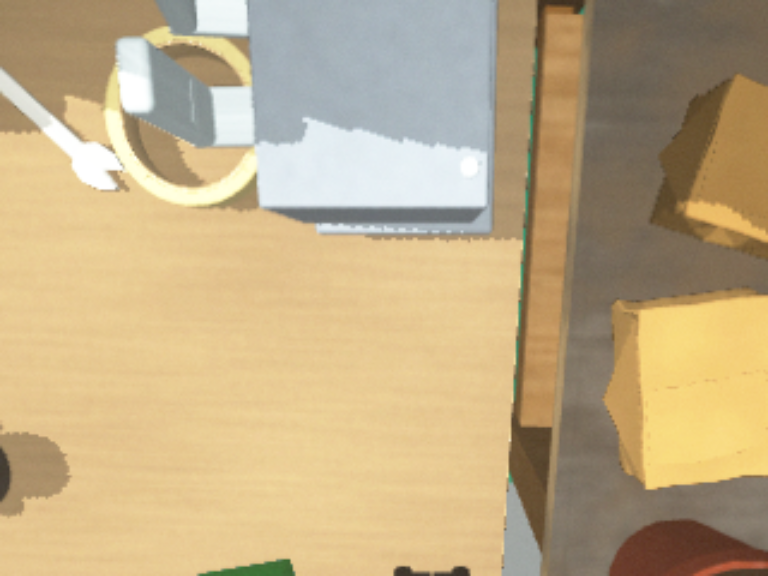

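```bash
python3 -m pendant '[0,0.5,0,0,0,0,0, 0,0.9,0,0,0,0,0, 0,0.9,0,0,0,0.9,0, 0,0.9,0,0,0,0.9,0, 0,0.9,0,0,0,0.9,0, -0.2,0.9,0,0,0,0.9,0, -0.5,0.5,0,0,0,0.9,0, 0,0,0,0,0,0.9,0, 0,0,0,0,0,0,0]';  python3 -c "
from h import *
for n in ['side','scene','wrist']: snap(n,n+'32.png')
j=cv2.imread('pics/side32.png')
cv2.imwrite('pics/s32c.png',cv2.resize(j[170:225,210:285],None,fx=10,fy=10,interpolation=cv2.INTER_CUBIC))
o=env.get_obs();print(o['tool_pos'],o['tool_rot'],o['force'],o['wrist_torque']);
"
```

```text
time_s: 45.78
tool_pos: [0.5032, -0.1151, 0.3504]
tool_rot: [-90.0, -0.0, -19.0]
force: [-0.2, -0.3, 0.3]
grip_width: 0.0004
[ 0.50345091 -0.11653992  0.3500755 ] [-8.99890223e+01  2.44390764e-02 -1.91119667e+01] [-0.28588189  0.38818297  0.03349317] [-0.01277388  0.05278928 -0.00979374]
```

View pics/s32c.png

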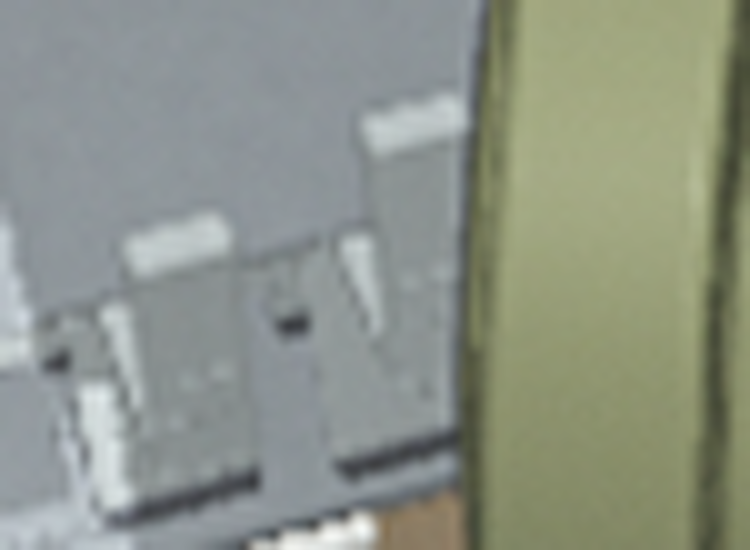

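View pics/wrist32.png

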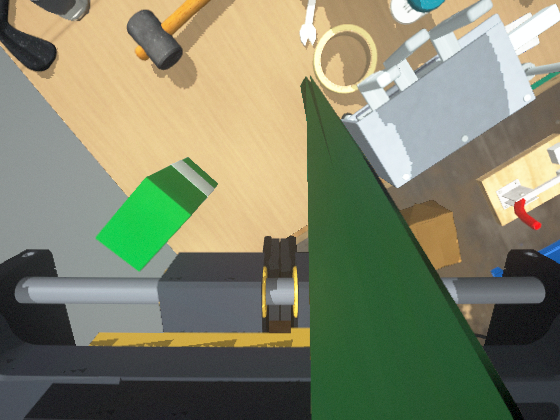

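View pics/scene32.png

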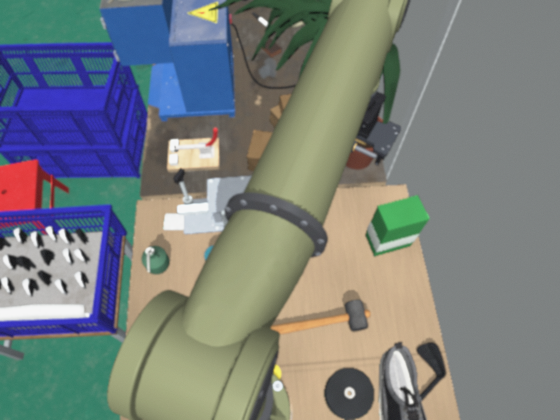

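```bash
python3 -c "
import cv2
j=cv2.imread('pics/wrist32.png')
cv2.imwrite('pics/w32z.png',cv2.resize(j[0:130,330:560],None,fx=3.4,fy=3.4,interpolation=cv2.INTER_CUBIC))"
```

```text
(no output)
```

View pics/w32z.png

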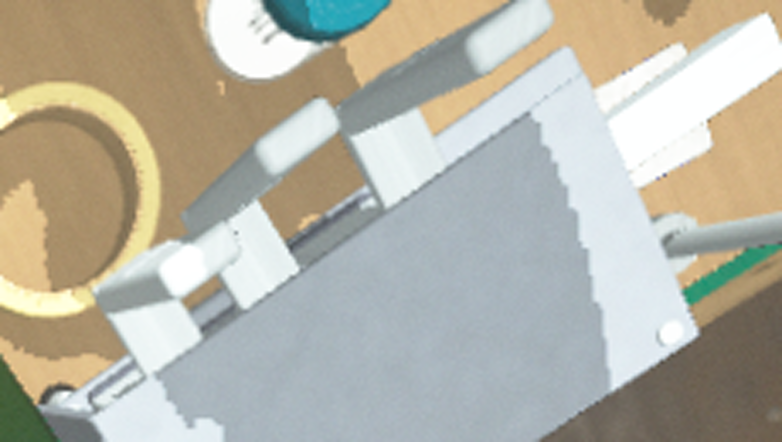

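```bash
python3 - <<'E'
from h import *
np.set_printoptions(precision=4,suppress=True)
b=env.read_camera('side');w=env.read_camera('wrist');E=np.array([.4228,.2563]);th=np.radians(17)
for n,s,q in [('third',(227.8,194.5),(480.6,10.9)),('mid',(251.5,182.5),(418.2,39.7)),('first',(270.5,181.8),(388.8,77.9))]:
    p,e=tri([ray(b,*s),ray(w,*q)]);d=p[:2]-E
    print(n,p,e[0],'y',80+1e3*(d@[-np.sin(th),np.cos(th)]),'x',64+1e3*(d@[np.cos(th),np.sin(th)]))
E
```

```text
third [0.4002 0.1146 0.2019] 0.0009283630131228157 y -48.851654262046736 x 0.9293546755509112
mid [0.4101 0.0551 0.2185] 0.007745830627302341 y -108.6611842210169 x -6.933450342021828
first [0.4297 0.021  0.2005] 0.0004917402984943663 y -147.02334431150783 x 1.8020055666729675
```

```bash
python3 - <<'E'
from h import *
E=np.array([.4228,.2563]);th=np.radians(17)
b=snap('side','side33.png');w=snap('wrist','wrist33.png')
def loc(p):
    d=p[:2]-E; return np.round([80+1e3*(d@[-np.sin(th),np.cos(th)]),64+1e3*(d@[np.cos(th),np.sin(th)])],1)
for z in (.18,.2,.21,.22,.24): print(z,'side',loc(onz(b,251.5,182.3,z)),'wrist',loc(onz(w,418,39.7,z)))
j=cv2.imread('pics/side33.png');cv2.imwrite('pics/s33c.png',cv2.resize(j[170:225,210:285],None,fx=10,fy=10,interpolation=cv2.INTER_CUBIC))
j=cv2.imread('pics/wrist33.png');cv2.imwrite('pics/w33z.png',cv2.resize(j[20:130,340:460],None,fx=6,fy=5.4,interpolation=cv2.INTER_CUBIC))
E
```

```text
0.18 side [-112.2   30.8] wrist [-97.6  -9.5]
0.2 side [-108.1   15.2] wrist [-107.  -11.]
0.21 side [-106.     7.4] wrist [-111.7  -11.8]
0.22 side [-103.9   -0.4] wrist [-116.4  -12.5]
0.24 side [-99.8 -16. ] wrist [-125.7  -14. ]
```

View pics/s33c.png

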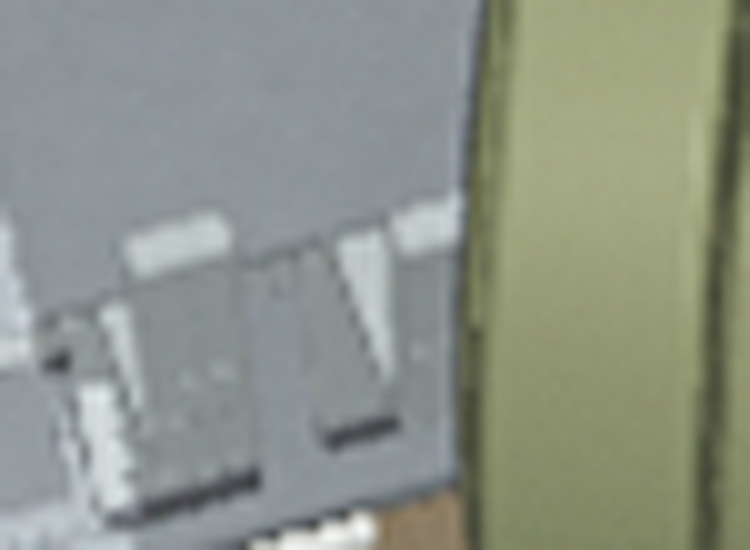

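View pics/w33z.png

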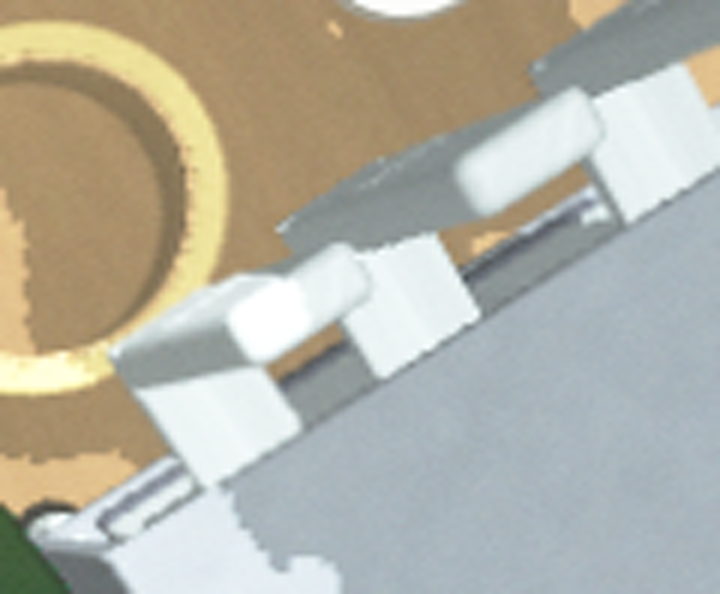

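```bash
python3 -m pendant '[0,-0.3,0,0,0,0,0, 0.1,-0.9,0,0,0,-0.5,0, 0,-0.9,0,0,0,-0.5,0, 0,-0.9,0,0,0,-0.5,0, 0,-0.9,0,0,0,0,0, 0,-0.9,0,0,0,0,0, 0,0,0,0,0,0,0, 0,0,0,0,0,0,0]'; for k in 1 2 3; do python3 -m pendant '[0,0,0,0,0,0,0]' >/dev/null; python3 -c "
from h import *
snap('side','side34_$k.png')"; done; python3 -c "
import cv2,numpy as np
cv2.imwrite('pics/s34.png',np.hstack([cv2.resize(cv2.imread(f'pics/side34_{k}.png')[170:225,215:280],None,fx=4,fy=6,interpolation=cv2.INTER_CUBIC) for k in (1,2,3)]))"
```

```text
time_s: 47.12
tool_pos: [0.5072, -0.3098, 0.3497]
tool_rot: [-90.0, 0.1, -34.2]
force: [1.4, 0.1, -1.4]
grip_width: 0.0007
```

View pics/s34.png

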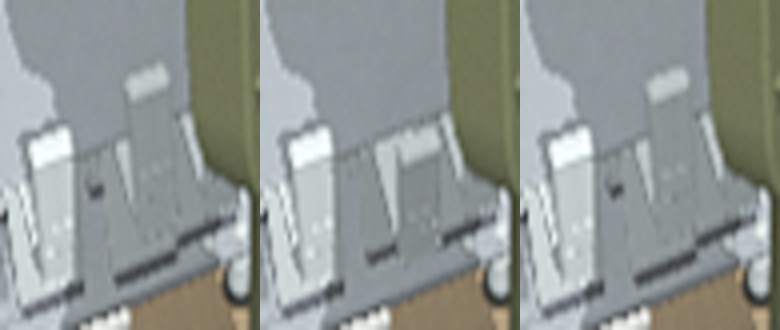

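```bash
python3 -m pendant '[-0.23,0.95,0,0,0,-0.39,45, -0.23,0.95,0,0,0,-0.39,45, -0.23,0.95,0,0,0,-0.39,45, -0.23,0.95,0,0,0,-0.39,45, -0.23,0.95,0,0,0,-0.39,45, -0.23,0.95,0,0,0,-0.39,45, -0.23,0.95,-0.3,0,0,-0.39,45, -0.23,0.95,-0.5,0,0,-0.39,45, -0.23,0.95,-0.6,0,0,-0.39,45, -0.24,0.9,-0.6,0,0,-0.39,45]' 5; for k in 1 2 3; do python3 -m pendant '[0,0,0,0,0,0,45]' >/dev/null; python3 -c "
from h import *
snap('wrist','wrist35_$k.png')"; done; python3 -c "
from h import *
o=env.get_obs();print(o['tool_pos'],o['tool_rot'],o['qpos'],o['time_s'])
cv2.imwrite('pics/w35.png',np.hstack([cv2.resize(cv2.imread(f'pics/wrist35_{k}.png')[90:330,200:360],None,fx=1.6,fy=2,interpolation=cv2.INTER_CUBIC) for k in (1,2,3)]))"
```

```text
time_s: 48.9
tool_pos: [0.4147, 0.0703, 0.2696]
tool_rot: [-89.9, 0.0, -73.1]
force: [1.1, 0.6, -0.3]
grip_width: 0.0449
[0.41555284 0.06828536 0.27054411] [-8.99412019e+01  2.43618782e-02 -7.30891168e+01] [ -7.38331004 -10.72244543  -4.78875341 108.53505167  -0.92798998
  82.09530234   4.94878095] 49.425
```

View pics/w35.png

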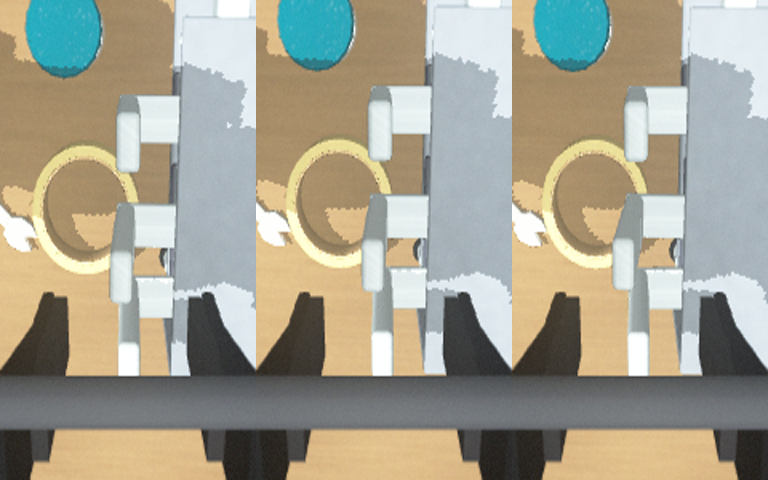

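```bash
python3 -m pendant '[-0.05,0,-0.6,0,0,0,50, 0,0,-0.8,0,0,0,50, 0,0,-0.7,0,0,0,50, 0,0,-0.46,0,0,0,50, 0,0,0,0,0,0,50, 0,0,0,0,0,0,0, 0,0,0,0,0,0,0, 0,0,0,0,0,0,0, 0,0,0,0,0,0,0]' 20; python3 -c "
from h import *
o=env.get_obs();print(o['tool_pos'],o['tool_rot'],o['force'],o['wrist_torque'],o['grip_width']);snap('wrist','wrist36.png')"
```

```text
time_s: 50.55
tool_pos: [0.4133, 0.069, 0.168]
tool_rot: [-90.0, 0.0, -73.0]
force: [0.0, -0.6, 0.9]
grip_width: 0.018
[0.41325118 0.06897994 0.1679819 ] [-8.99571128e+01  1.96577041e-02 -7.30107309e+01] [ 0.03101705 -0.55924283  0.92639865] [-0.1297404   0.09921476 -0.01970243] 0.018034228191356846
```

View pics/wrist36.png

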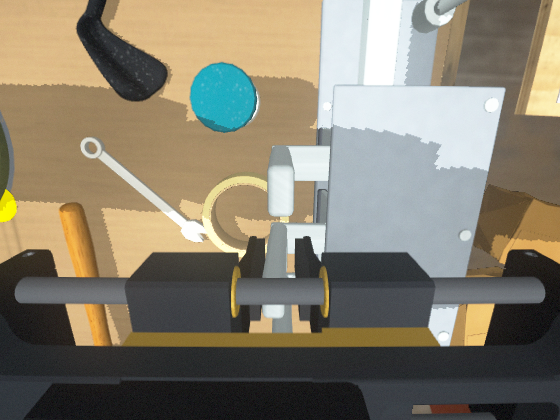

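```bash
python3 -m pendant '[0,0,0,0,0,0,0, 0,0,0,0,0,0,0, 0,0,0,0,0,0,0, 0,0,0,0,0,0,0]' 30; python3 -c "
from h import *
o=env.get_obs();print(o['tool_pos'],o['tool_rot'],o['force'],o['wrist_torque'],o['grip_width']);snap('wrist','wrist37.png');snap('side','side37.png')"; python3 -m pendant '[0,0,-0.04,0,0,0,0, 0,0,-0.02,0,0,0,0, 0,0,0,0,0,0,0]'; python3 -c "
from h import *
o=env.get_obs();print(o['tool_pos'],o['force'],o['wrist_torque'],o['grip_width']);"
```

```text
time_s: 51.1
tool_pos: [0.4129, 0.069, 0.1676]
tool_rot: [-90.0, 0.0, -73.0]
force: [-1.0, 0.2, -1.1]
grip_width: 0.0118
[0.4129415  0.06897102 0.16757   ] [-9.00095200e+01  2.82432915e-02 -7.30074915e+01] [-1.00695564  0.19662289 -1.14181063] [-0.07331417  0.23235394 -0.01199452] 0.011808338331670842
time_s: 51.58
tool_pos: [0.4128, 0.0689, 0.1671]
tool_rot: [-90.0, 0.0, -73.0]
force: [-7.1, -1.2, 12.5]
grip_width: 0.0116
[0.41277116 0.06890719 0.16709043] [-7.06672829 -1.24721969 12.52349743] [-0.32517875  1.35580375 -0.02379622] 0.011563147863046677
```

View pics/wrist37.png

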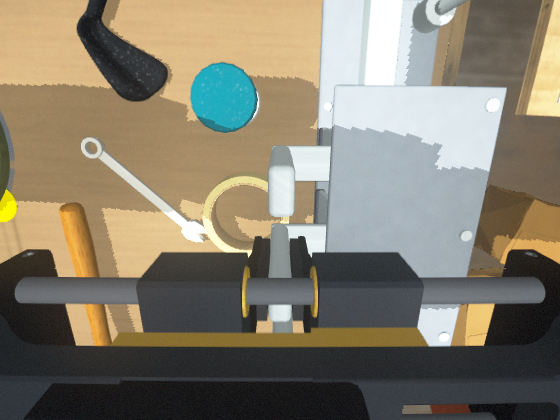

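```bash
python3 -m pendant '[0,0,0.03,0,0,0,0, 0,0,0,0,0,0,0, 0,0,0,0,0,0,0]'; python3 -c "
from h import *
o=env.get_obs();print(o['tool_pos'],o['force'],o['wrist_torque'],o['grip_width']);"; python3 -m pendant '[0,0,0,0,0,0,13, 0,0,0,0,0,0,14, 0,0,0,0,0,0,16, 0,0,0,0,0,0,20, 0,0,0,0,0,0,26, 0,0,0,0,0,0,30, 0,0,0,0,0,0,30, 0,0,0,0,0,0,30]' 10;  for k in 1 2 3; do python3 -m pendant '[0,0,0,0,0,0,30]' >/dev/null; python3 -c "
from h import *
snap('side','side38_$k.png');snap('wrist','wrist38_$k.png')"; done; python3 -c "
import cv2,numpy as np
cv2.imwrite('pics/w38.png',np.hstack([cv2.resize(cv2.imread(f'pics/wrist38_{k}.png')[130:330,220:340],None,fx=2.1,fy=2.5,interpolation=cv2.INTER_CUBIC) for k in (1,2,3)]))"
```

```text
time_s: 51.95
tool_pos: [0.413, 0.069, 0.1672]
tool_rot: [-90.0, 0.0, -73.0]
force: [-4.1, -0.9, 6.2]
grip_width: 0.0118
[0.41302538 0.06897815 0.16721581] [-4.05590927 -0.91597105  6.19970955] [-0.2271069   0.89286574  0.04233466] 0.011758635866431706
time_s: 52.95
tool_pos: [0.4131, 0.069, 0.1665]
tool_rot: [-90.0, 0.0, -73.0]
force: [-0.4, -0.3, -0.5]
grip_width: 0.0301
```

View pics/w38.png

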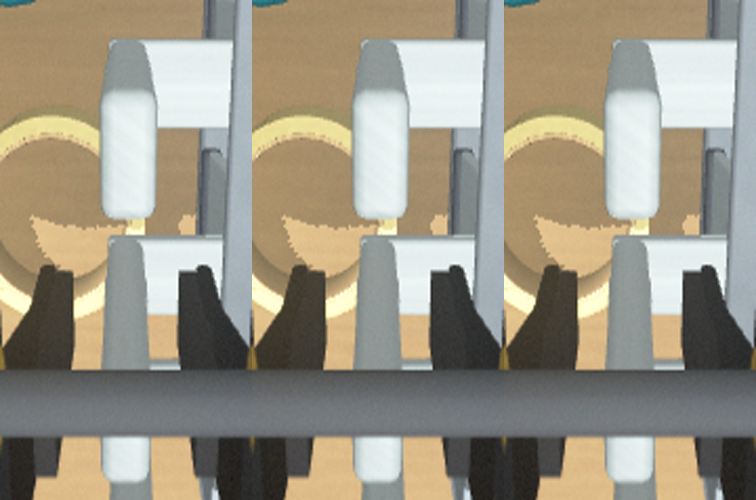

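```bash
python3 -m pendant '[0,0,0.2,0,0,0,30, 0,0,0.5,0,0,0,30, 0,0,0.8,0,0,0,30, 0,0,0.8,0,0,0,30, 0,0,0.3,0,0,0,30]';  for k in 1 2 3 4; do python3 -m pendant '[0,0,0,0,0,0,30]' >/dev/null; python3 -c "
from h import *
snap('wrist','wrist39_$k.png')"; done; python3 -c "
import cv2,numpy as np
I=[cv2.imread(f'pics/wrist39_{k}.png').astype(int) for k in (1,2,3,4)]
print([np.abs(I[k]-I[3])[80:240,240:330].mean() for k in range(3)])
cv2.imwrite('pics/w39.png',np.hstack([cv2.resize(cv2.imread(f'pics/wrist39_{k}.png')[70:330,220:340],None,fx=1.6,fy=2,interpolation=cv2.INTER_CUBIC) for k in (1,2,3,4)]))"
```

```text
time_s: 54.25
tool_pos: [0.414, 0.0692, 0.2728]
tool_rot: [-89.8, 0.0, -73.0]
force: [-0.2, 0.1, -0.7]
grip_width: 0.0299
[np.float64(4.612013888888889), np.float64(5.622685185185185), np.float64(3.844050925925926)]
```

View pics/w39.png

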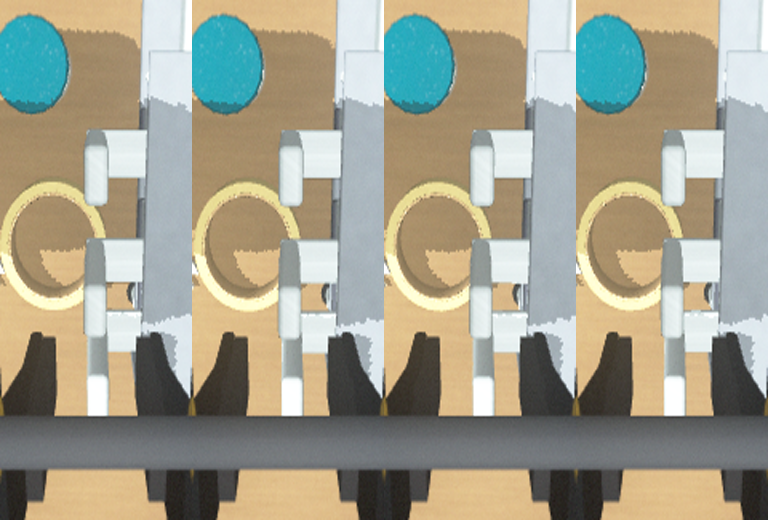

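```bash
python3 -m pendant '[0.036,0.48,0,0,0,1,0, 0.036,0.48,0,0,0,1,0, 0.036,0.48,0,0,0,1,0, 0.036,0.48,0,0,0,1,0, 0.036,0.48,0,0,0,1,0, 0.036,0.48,0,0,0,1,0, 0.036,0.48,0,0,0,1,0, 0.036,0.48,0,0,0,1,0, 0.036,0.48,0,0,0,1,0, 0,0,0,0,0,0,0]' 10; python3 -m pendant '[0,0,-0.9,0,0,0,0, 0,0,-0.9,0,0,0,0, 0,0,-0.9,0,0,0,0, 0,0,-0.6,0,0,0,0, 0,0,0,0,0,0,0]';python3 -c "
from h import *
o=env.get_obs();print(o['tool_pos'],o['tool_rot'],o['force'],o['qpos']);snap('wrist','wrist40.png')
E=np.array([.4228,.2563]);th=np.radians(17);d=o['tool_pos'][:2]-E
print('y',80+1e3*(d@[-np.sin(th),np.cos(th)]),'x',1e3*(d@[np.cos(th),np.sin(th)]))"
```

```text
time_s: 56.2
tool_pos: [0.4256, 0.243, 0.2702]
tool_rot: [-90.0, 0.1, 17.0]
force: [0.1, -0.2, -0.3]
grip_width: 0.0007
time_s: 56.82
tool_pos: [0.4249, 0.2399, 0.1367]
tool_rot: [-90.1, 0.3, 16.8]
force: [-0.1, -0.5, 0.6]
grip_width: 0.0006
[0.42485663 0.23987455 0.13674575] [-90.06737416   0.26549091  16.77420083] [-0.10702171 -0.49260387  0.57864549] [-21.71187916   3.01804305 -11.13687145 111.33569839   0.62840887
  65.97805381  73.68207894]
y 63.690963006627214 x -2.835568386503537
```

View pics/wrist40.png

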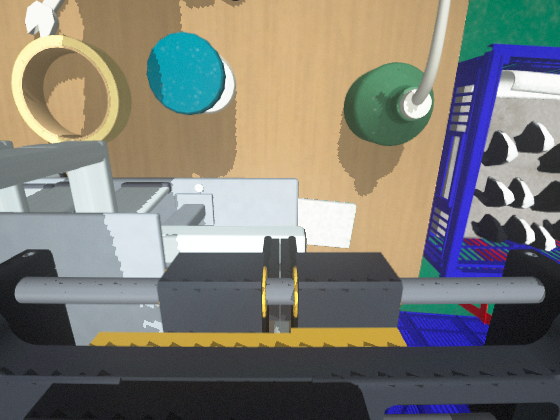

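```bash
python3 -m pendant '[0,0,-0.2,0,0,0,0, 0,0,-0.05,0,0,0,0, 0,0,0,0,0,0,0]'; python3 -m pendant '[0,0,-0.03,0,0,0,0, 0,0,0,0,0,0,0]';python3 -m pendant '[0,0,-0.03,0,0,0,0, 0,0,0,0,0,0,0]'
```

```text
time_s: 57.25
tool_pos: [0.4262, 0.2418, 0.1288]
tool_rot: [-90.0, -0.0, 17.0]
force: [-0.7, -0.8, -0.3]
grip_width: -0.0
time_s: 57.5
tool_pos: [0.4261, 0.2418, 0.1273]
tool_rot: [-90.0, 0.0, 17.0]
force: [-0.3, -0.4, 0.4]
grip_width: 0.0007
time_s: 57.75
tool_pos: [0.4262, 0.2419, 0.1267]
tool_rot: [-90.0, -0.0, 17.0]
force: [-1.2, 0.1, 5.1]
grip_width: 0.0002
```

```bash
python3 -m pendant '[0,0,0.5,0,0,0,0, 0,0,1,0,0,0,0, 0,0,1,0,0,0,0, 0,0,1,0,0,0,0, 0,0.5,0.5,0,0,0,0, 0,0.9,0,0,0,0,0, 0,0.9,0,0,0,0,0, -0.2,0.9,0,0,0,0,0, 0,0,0,0,0,0,0, 0,0,0,0,0,0,0]';  for k in 1 2 3 4; do python3 -m pendant '[0,0,0,0,0,0,0]' >/dev/null; python3 -c "
from h import *
snap('side','side41_$k.png');snap('scene','scene41_$k.png')"; done; python3 -c "
from h import *
o=env.get_obs();print(o['tool_pos'],o['force'],o['time_s'])
cv2.imwrite('pics/s41.png',np.hstack([cv2.resize(cv2.imread(f'pics/scene41_{k}.png')[165:275,140:300],None,fx=2.4,fy=3.4,interpolation=cv2.INTER_CUBIC) for k in (1,4)]))
cv2.imwrite('pics/s41b.png',np.hstack([cv2.resize(cv2.imread(f'pics/side41_{k}.png')[150:280,150:300],None,fx=2.6,fy=3.4,interpolation=cv2.INTER_CUBIC) for k in (1,4)]))"
```

```text
time_s: 59.0
tool_pos: [0.4184, 0.369, 0.2856]
tool_rot: [-90.0, 0.1, 17.0]
force: [-0.2, 0.0, -0.3]
grip_width: 0.0005
[0.4179882  0.36980646 0.28602186] [ 0.11119908  0.51788103 -0.62472677] 59.9
```

View pics/s41.png

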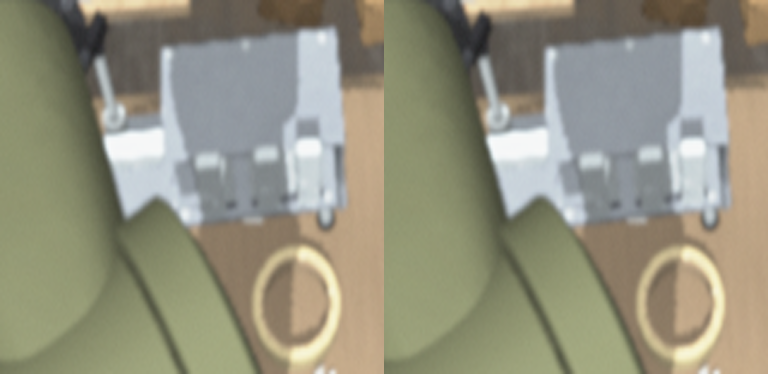

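View pics/s41b.png

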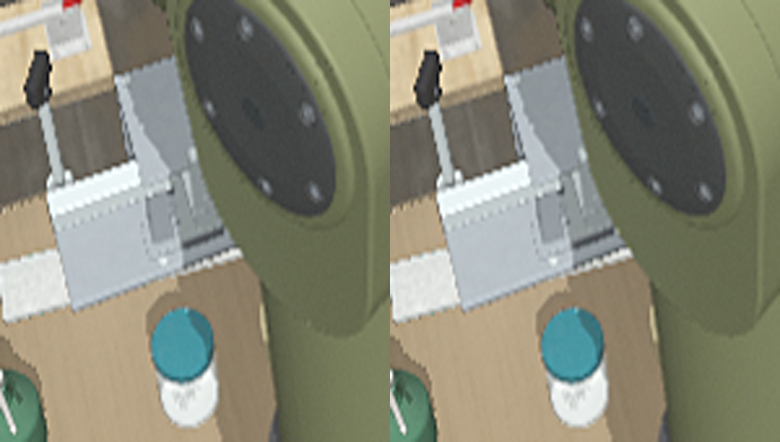

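View pics/scene41_4.png

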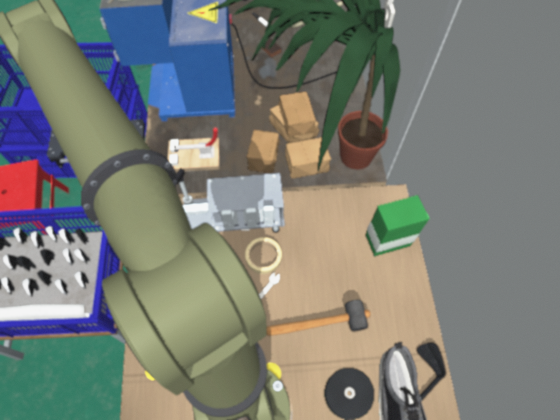

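```bash
python3 - <<'E'
from h import *
I=[cv2.imread(f'pics/scene41_{k}.png').astype(int)[195:235,210:285] for k in (1,2,3,4)]
print([int(np.abs(I[k]-I[3]).max()) for k in range(3)])
a=env.read_camera('scene');E=np.array([.4228,.2563]);th=np.radians(17)
for u,v in [(209,160),(267,156),(308,145)]:
    d=onz(a,140+u/2.4,165+v/3.4,.205)[:2]-E
    print('y',80+1e3*(d@[-np.sin(th),np.cos(th)]),'x',64+1e3*(d@[np.cos(th),np.sin(th)]))
E
```

```text
[16, 16, 9]
y -53.136908900932724 x -2.599829150030658
y -108.58629273802293 x -5.298621804446313
y -148.48261997055255 x -0.9465138641274962
```

```bash
python3 -c "
from cell import env
print(env.sign_off())"
```

```text
the job is handed in; nothing more can be done
None
```

I turned the levelling screw about 255° clockwise. Then I hung the three hangers that were on the table astride the rail, handles to the front, and slid them under the hood. I handed the job in at about 60 s; no verdict was reported.

**Last checks:**
- **Level:** touching the roof near the mouth and at the far end gave a lean of about +0.005 rad. Touching the rail's open end afterwards gave about +0.0055 rad. Both are within the 0.012 limit, with the open end slightly high. Estimates from the pictures disagreed (0.000, +0.011 and +0.027 rad), and I relied on the touches.
- **Hanger positions:** when released, the hangers were at about y = -144, -97 and -48 mm by the arm's own readings, with x within about 2 mm. The last scene picture gave about -148, -109 and -53 mm, with x within about 5 mm. The middle hanger differs by about 12 mm between the two, but either value is inside the limits.
- **Rocking hanger:** a picture check after the third hanger showed the middle one rocking on the rail. I gripped it again, pressed it down flat and let it go slowly. The last four scene pictures showed all three hangers still.
- **Bystanders and robot:** I saw no sign that the oil can, tape roll or jar had moved, but I did not measure them again at the end. The oil can was partly hidden in the last pictures. The arm was clear, with no contact force.

I never saw a fourth hanger in any of the views.

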